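# Load the sleeve spindle and run it with the two-stage key

## Robot

A 6-joint arm with a two-finger parallel gripper is mounted at the origin on the work surface. World frame = base frame: x ahead of the robot, y to its left, z up, the work surface at z = 0. Lengths are in m, angles in rad, forces in N, time in s.
With the tool pointing down it reaches from about 0.35 to 0.725 m from the base axis. Payload 6 kg.
Tool frame: the origin (TCP) lies midway between the tips of the shut fingers; the grasp point (between the pads) lies 19 mm behind it; z points along the fingers, y is the line along which they close (so a half turn about z gives the same grasp; the last joint's range is limited). The gripper opens to 85 mm and grips with 20 to 120 N. Pads are 22 mm wide; open, the fingers measure 114 mm over their backs; the gripper's body (76 mm by 85 mm) begins 54 mm behind the grasp point. The pads swing forward as they close: fully open they stand 13 mm farther back than shut.
Start: joints at [-0.783, 0.04, 0.085, 0, -1.615, -0.334], TCP at [0.263, -0.539, 0.207] pointing down, gripper open.
Joint ranges: [-2.56, 2.56], [-1.29, 2.01], [-1.08, 1.49], [-3.29, 1.98], [-2.81, -0.18], [-2.99, 2.99]. Speed limits (rad/s): [2.57, 2.57, 3.01, 3.14, 3.14, 3.14].

## Interface

Orientations are given as a rotation vector (axis times angle).
In Python, from workcell import arm gives the robot as it stands.
- The arm moves only by the tool send_rows, never from a script. Its argument "commands" is a list of rows, each a list of 7 numbers: the closure, from 0 (fully open) to 1 (shut), then the shift along the tool's x, y, z normalised to -1 to 1, where 1 is 120 mm, then the turn, a rotation vector about the tool's x, y, z normalised to -1 to 1, where 1 is 2 pi rad. A call has 1 to 5 rows; each row is the pose to reach, as a shift and turn from the pose commanded when the call began, along the tool's axes at that moment, turning the shorter way round; what a row does not reach only later rows make up. A row lasts 1/8 s, in which the tool goes at most 62.5 mm and 10.7 degrees, less where a joint would pass 70% of its speed; a pose out of reach is approached as far as the arm can. A call with a number of a shift or a turn outside -1 to 1 is refused whole. A call with a gripper value outside its range is refused whole. The fingers move at their own pace and stop on an object; the grip force is fixed at half the most. Time passes only in rows, so rows that repeat a pose let the fingers close. It gives the time, the measured TCP pose, the force, the opening and the grip force at its end, in the units of the state.
- arm.get_obs(): the state, without advancing time (a new reading comes with each control period).
- arm.grab_frame(name): name is "side" or "top" or "wrist"; returns a dict with "frame" (384x512x3 uint8, red, green, blue), "mtx" (3x3 intrinsics, pixels), "k1" (the pictures are not rectified: a ray, as slopes to the right and down, at radius r is drawn at 1 + k1 r^2 times it, then the intrinsics apply), "world_to_cam" (4x4, takes a point from world to camera coordinates); the wrist camera has in their place "mount" (4x4, takes a point from camera to tool coordinates, whose origin is the TCP and whose axes are the flange's). Camera axes: x right, y up, looking along -z (the intrinsics and any distortion apply to the point x, -y, -z); pixel columns grow to the right and rows downward; lengths in m; the calibration is good to about 2 mm. A picture is of the moment at which its call begins: read the wrist's pose just before it. There is no depth.
- arm.hand_in(): hands the job in; it is judged then, once.
The state is a dict: "clock": time; "qpos": joint angles; "dq": joint speeds; "joint_torque": joint torques, N m; "ee_pos": TCP position; "ee_rot": TCP orientation; "ft_force": force on the tool from outside, world axes, zero at the start; "torque": the same for the moment, N m; "gripper_width": finger opening in m; "grasp_force": force on a finger pad.
Only numpy, scipy, OpenCV 4.12 (cv2) and the standard library are available. Lean on these libraries where they do the work, as an engineer would, in place of code of your own. Each camera call takes 0.05 s, during which the arm holds its last target. There are 200 camera calls.

## Task

Make the sleeve spindle safe by pushing its red mushroom stop down until it latches, and only then slide every white sleeve on the bench over the upright steel rod of the spindle, flat down on the stack, and the orange collar last, on top of them. Then twist the stop clockwise so that it pops up again, press the green two-stage key to its first click and hold it there for a good second, press it on fully to its second stop, and let it go. Recover any ring that gets knocked aside or dropped, and leave the bottles, the vial and the clear cup where they stand.

Things in the scene. Friction and masses are not known exactly. Their poses are not given: they have to be found in the camera images.
- stand: fixed round dark steel stand: foot 90 mm in diameter and 24 mm high, then a seat 60 mm in diameter whose flat top is 30 mm above the bench; an upright steel rod stands in its middle. Origin on the bench under the rod; z up.
- rod_foot (a point): where the rod's axis meets the flat seat, 30 mm above the bench. The rod is 18 mm in diameter and 52 mm tall above the seat; its top 8 mm taper to 8 mm diameter. Sleeves stack here, 12 mm each, the first with its underside at this point.
- rod_tip (a point): top of the rod, 82 mm above the bench
- stop_box: fixed yellow control box 86 x 86 mm, 55 mm high, carrying the red stop in the middle of its top; origin at the centre of its underside on the bench; x and y along its sides, z up. It may stand to the left or to the right of the stand.
- stop_top (a point): centre of the top of the red stop, 102 mm above the bench when up and about 92.5 mm when latched down. The stop is a round red head 46 mm in diameter (its underside 14 mm above the box when up, 9 mm thick) with an upright wing on it to press or to pinch: 44 mm long along this point's x axis, 18 mm across along its y axis, 24 mm of it standing clear above the round head. The point's z is up and its axes turn with the wing.
- stop (a joint): how far the stop is pushed down, m: 0 up, 0.011 at its end. The spring resists with 5 N at the start, 11 N at the end, and a catch adds a few N on the way (12 N at most). Pushed to 0.010 or more and let go, it latches and stays at about 0.0095. Only turning it frees it.
- stop_turn (a joint): angle of the stop's head, rad: 0 at rest, growing clockwise seen from above, end stop at 1.0. A light spring (0.02 to 0.05 N m) turns it back to 0 when let go. Turned past about 0.65 while latched, the catch lets go and the stop springs up 9.5 mm. With the head at 0 the wing lies along the box's x axis.
- key_box: fixed slate-grey control box 86 x 86 mm, 55 mm high, carrying the green two-stage key in the middle of its top; origin at the centre of its underside on the bench. It stands on the other side of the stand from the stop box.
- key_top (a point): centre of the top of the green round key cap (38 mm in diameter, 75 mm above the bench when not pressed); moves down with it
- key_first (a joint): travel of the key's first stage, m: 0 released, 0.005 at the first click. It takes 3 N to start and 5 N at the click; then the key feels solid until the push reaches 12 N.
- key_second (a joint): travel of the key's second stage, m, which adds to the first: 0 until the push exceeds 12 N, 0.005 fully home at 17 N. Both springs push the cap back up.
- sleeve1: loose white ceramic sleeve (ring): 46 mm outside diameter, 24 mm bore, 12 mm high, about 60 g; lies flat on the bench, any side up is the same; origin at its very centre (6 mm above the bench as it lies), z along the bore. Absent (None) in some starts: 2 or 3 of the four sleeves are there. All sleeves are alike and may go on in any order.
- sleeve2: loose white ceramic sleeve (ring): 46 mm outside diameter, 24 mm bore, 12 mm high, about 60 g; lies flat on the bench, any side up is the same; origin at its very centre (6 mm above the bench as it lies), z along the bore. Absent (None) in some starts: 2 or 3 of the four sleeves are there. All sleeves are alike and may go on in any order.
- sleeve3: loose white ceramic sleeve (ring): 46 mm outside diameter, 24 mm bore, 12 mm high, about 60 g; lies flat on the bench, any side up is the same; origin at its very centre (6 mm above the bench as it lies), z along the bore. Absent (None) in some starts: 2 or 3 of the four sleeves are there. All sleeves are alike and may go on in any order.
- sleeve4: loose white ceramic sleeve (ring): 46 mm outside diameter, 24 mm bore, 12 mm high, about 60 g; lies flat on the bench, any side up is the same; origin at its very centre (6 mm above the bench as it lies), z along the bore. Absent (None) in some starts: 2 or 3 of the four sleeves are there. All sleeves are alike and may go on in any order.
- collar: loose orange plastic collar of the same size as a sleeve: 46 mm outside diameter, 24 mm bore, 12 mm high, about 80 g, either side up; goes on the rod last, on top of the sleeves. Origin at its very centre, z along the bore. Always there.
- vial: bystander: small amber vial, 28 mm in diameter, 50 mm tall; origin at its underside
- beaker: bystander: small clear plastic cup, 48 mm in diameter, 50 mm tall; origin at its underside
- amber_bottle: bystander: amber bottle with a white cap, 56 mm in diameter, 110 mm tall; origin at its underside
- clear_bottle: bystander: clear bottle with a blue cap, 56 mm in diameter, 100 mm tall; origin at its underside
Mind the look-alikes: they are no part of the job. Leave any black look-alike of the sleeve4 alone. Of the things shaped like the stop_box, the yellow one is meant.

How it is judged:
By the outcome, as a careful person would: the job done as asked, in the order asked, and still so for the second after the job is handed in, with the robot touching nothing.
Of sleeve1, sleeve2, sleeve3, sleeve4 only 2 to 3 are there at a start; the rules pass over those that are not, and their reading is None.
At some moment in a run one of sleeve1, sleeve2, sleeve3, sleeve4, collar may be knocked a few centimetres aside while the robot is not near it.
Once in a run the grip may slacken for a moment while it holds something.
It also fails if it takes over 208 s, if anything falls off the work surface, if the arm or the gripper's body presses on something with over 40 N, if the wrist force passes 120 N, or if a joint passes its speed limit or range.

## Working session

There is one attempt and no reset: what is moved stays moved. The work goes in short steps, Python scripts to look and compute and a tool call to move; the robot and the scene stay as the last step left them, time stands still between calls to the robot, and variables do not carry over. Pictures are saved under pics/ and viewed, at most 14 in all, crops included, and the job is handed in when it is done.

Besides the shell and the picture viewer there is one more tool, called after "Request:" by a JSON object that holds its "name" and its "arguments", one argument or row to a line. send_rows: Moves the arm, as the interface text tells. Scaled input: -1 to 1 covers 120 mm each way for a shift and 2 pi rad each way for a turn. Its arguments: {"type":"object","properties":{"commands":{"type":"array"}},"required":["commands"]}

```bash
ls; mkdir -p pics; cat > h.py <<'E'
import numpy as np, cv2, json
from scipy.spatial.transform import Rotation as R
from workcell import arm
def grab(name, fn):
    o=arm.get_obs(); f=arm.grab_frame(name)
    cv2.imwrite(f'pics/{fn}.png', f['frame'][:,:,::-1])
    if 'mount' in f:
        T=np.eye(4); T[:3,:3]=R.from_rotvec(o['ee_rot']).as_matrix(); T[:3,3]=o['ee_pos']
        w2c=np.linalg.inv(T@np.array(f['mount']))
    else: w2c=np.array(f['world_to_cam'])
    c=dict(mtx=np.array(f['mtx']),k1=f['k1'],w2c=w2c)
    np.savez(f'pics/{fn}.npz',**c); return f['frame'],c
def load(fn): return dict(np.load(f'pics/{fn}.npz'))
def ray(c,uv):
    d=np.array([float(c['k1']),0,0,0,0])
    x,y=cv2.undistortPointsIter(np.array([[uv]],float),c['mtx'],d,None,None,(3,100,1e-10))[0,0] if hasattr(cv2,'undistortPointsIter') else cv2.undistortPoints(np.array([[uv]],float),c['mtx'],d)[0,0]
    Rm=c['w2c'][:3,:3]; o=-Rm.T@c['w2c'][:3,3]
    v=Rm.T@np.array([x,-y,-1]); return o,v
def atz(c,uv,z):
    o,v=ray(c,uv); return o+v*(z-o[2])/v[2]
def tri(*cu):
    A=np.zeros((3,3));b=np.zeros(3)
    for c,uv in cu:
        o,v=ray(c,uv); v/=np.linalg.norm(v); P=np.eye(3)-np.outer(v,v); A+=P;b+=P@o
    return np.linalg.solve(A,b)
def proj(c,p):
    q=c['w2c'][:3,:3]@np.array(p)+c['w2c'][:3,3]; s=np.array([q[0],-q[1]])/-q[2]
    s=s*(1+float(c['k1'])*(s@s)); return c['mtx'][:2,:2]@s+c['mtx'][:2,2]
def go(p, yaw=None):
    """normalised shift to world TCP p, and turn so that tool is straight down with tool y at yaw"""
    o=arm.get_obs(); Rt=R.from_rotvec(o['ee_rot']); s=Rt.inv().apply(np.array(p)-o['ee_pos'])/.12
    out=[np.round(s,3).tolist()]
    if yaw is not None:
        y=np.array([np.cos(yaw),np.sin(yaw),0]); 
        best=None
        for sg in (1,-1):
            z=np.array([0,0,-1]); M=np.column_stack([np.cross(sg*y,z),sg*y,z])
            t=(Rt.inv()*R.from_matrix(M)).as_rotvec()/(2*np.pi)
            if best is None or np.linalg.norm(t)<np.linalg.norm(best): best=t
        out.append(np.round(best,4).tolist())
    return out
E
python3 - <<'E'
from h import *
for n in ('top','side','wrist'):
    f,c=grab(n,n+'0'); print(n,c['w2c'].round(3).tolist(),c['mtx'].tolist(),c['k1'])
o=arm.get_obs(); print({k:np.round(v,3).tolist() for k,v in o.items()})
a=cv2.imread('pics/top0.png'); cv2.imwrite('pics/top0b.png',cv2.resize(a,(800,600),interpolation=cv2.INTER_CUBIC))
a=cv2.imread('pics/side0.png'); cv2.imwrite('pics/side0b.png',cv2.resize(a,(800,600),interpolation=cv2.INTER_CUBIC))
E
```

```text
pics
top [[-0.011, -1.0, 0.002, 0.009], [0.997, -0.011, 0.083, -0.511], [-0.083, 0.003, 0.997, -1.095], [0.0, 0.0, 0.0, 1.0]] [[402.79267964458415, 0.0, 261.01104151482724], [0.0, 402.79267964458415, 192.98524251256703], [0.0, 0.0, 1.0]] -0.06378817200156711
side [[-0.981, -0.193, -0.014, 0.506], [0.107, -0.601, 0.792, -0.114], [-0.162, 0.776, 0.61, -1.031], [0.0, 0.0, 0.0, 1.0]] [[402.5509467210669, 0.0, 253.76055058260317], [0.0, 402.5509467210669, 193.18450682083596], [0.0, 0.0, 1.0]] -0.08251346986412618
wrist [[-0.438, 0.899, 0.002, 0.598], [-0.864, -0.42, -0.277, 0.038], [-0.248, -0.123, 0.961, -0.379], [0.0, 0.0, 0.0, 1.0]] [[307.6384071210844, 0.0, 255.15482406555012], [0.0, 307.6384071210844, 193.09779597723798], [0.0, 0.0, 1.0]] -0.03713960142216495
{'clock': 0.15, 'qpos': [-0.783, 0.041, 0.084, -0.0, -1.615, -0.334], 'dq': [-0.001, -0.002, 0.004, 0.0, 0.0, 0.002], 'joint_torque': [-0.003, -36.862, 34.769, 6.936, -0.004, 0.0], 'ee_pos': [0.263, -0.539, 0.206], 'ee_rot': [0.707, -3.061, -0.002], 'ft_force': [-0.743, -0.173, 0.292], 'torque': [-0.017, 0.015, -0.014], 'grasp_force': 0.0, 'gripper_width': 0.085}
```

View pics/top0b.png

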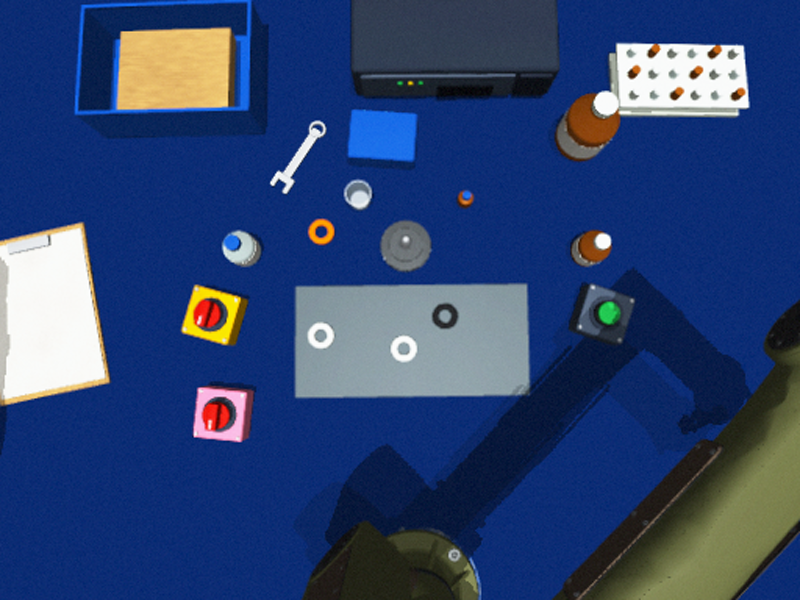

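View pics/side0b.png

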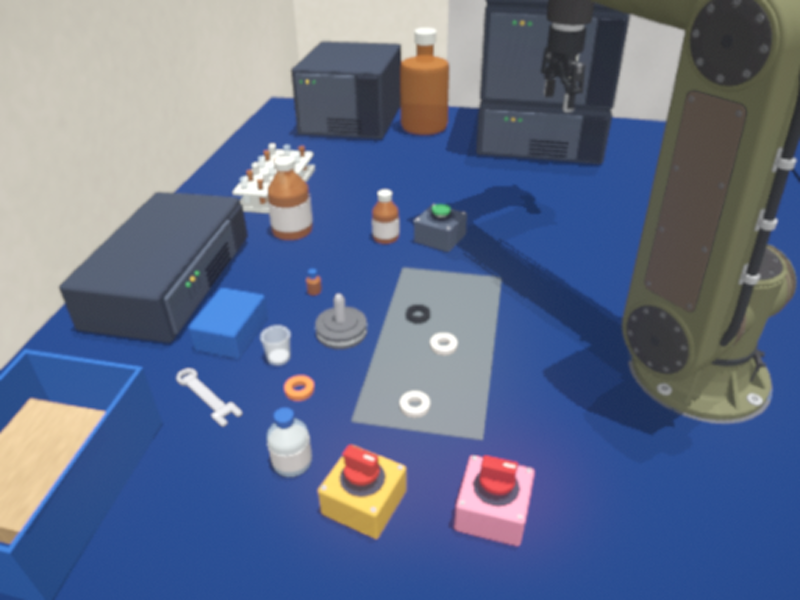

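Top view (800x600): sleeves at (320,335) and (403,348), collar (321,232), stand (405,245), yellow stop (209,313), green key (608,313). Black ring (445,316) and the pink box are decoys. Side view: sleeves (414,403) and (443,344), collar (299,387), rod tip (339,296), stop wing (361,460), key (441,211).

```bash
python3 - <<'E'
from h import *
t,s=load('top0'),load('side0'); k=1.5625
P=dict(s1=((320,335),(414.5,403)),s2=((403,348),(443.5,343.5)),col=((321,232),(299,387)),tip=((405,240),(339,296)),wing=((209,313),(361,460)),key=((608.5,313),(441,210)),cup=((358,194),(276,345)),clearb=((236,242),(285,416)))
for n,(a,b) in P.items():
    p=tri((t,np.array(a)/k),(s,np.array(b)/k)); print(n,p.round(4), (proj(t,p)*k-a).round(1),(proj(s,p)*k-b).round(1))
for n,z in (('s1',.012),('s2',.012),('col',.012),('tip',.082),('wing',.102),('key',.075)): print(n,atz(t,np.array(P[n][0])/k,z).round(4),atz(s,np.array(P[n][1])/k,z if z>.02 else .008).round(4))
# yellow box corners in top view z=.055
for uv in ((196,286),(247,292),(236,346),(182,333)): print(atz(t,np.array(uv)/k,.055).round(4))
a=cv2.imread('pics/top0.png')[165:230,105:170]; b=cv2.resize(a,None,fx=6,fy=6,interpolation=cv2.INTER_CUBIC)
w=cv2.imread('pics/wrist0.png'); w=cv2.resize(w[:,:],(390*4//3,390)); cv2.imwrite('pics/c1.png',np.hstack([cv2.resize(b,(280,280)),w[:280]]) if 0 else np.hstack([b[:390,:390][:, :270],w]))
E
```

```text
s1 [0.4546 0.1614 0.0063] [-0.1 -0.5] [0.6 0. ]
s2 [0.4297 0.0129 0.0045] [-0.  -0.4] [0.4 0. ]
col [0.6424 0.1601 0.0055] [-0.2 -0.9] [1.  0.1]
tip [0.6123 0.0074 0.0791] [-0.2 -0.8] [0.8 0.1]
wing [0.4921 0.3396 0.0798] [-0.2 -1.1] [1.5 0.1]
key [ 0.4847 -0.3396  0.0669] [-0.1 -0.6] [0.5 0. ]
cup [0.7053 0.0907 0.0253] [0. 0.] [-0. -0.]
clearb [0.6103 0.2928 0.0878] [-0.1 -0.5] [0.6 0.1]
s1 [0.4535 0.1605 0.012 ] [0.4552 0.163  0.008 ]
s2 [0.4289 0.0127 0.012 ] [0.43   0.0168 0.008 ]
col [0.6395 0.1589 0.012 ] [0.643  0.1624 0.008 ]
tip [0.6104 0.0071 0.082 ] [0.6125 0.0109 0.082 ]
wing [0.4887 0.3322 0.102 ] [0.4888 0.3565 0.102 ]
key [ 0.4833 -0.337   0.075 ] [ 0.4839 -0.3252  0.075 ]
[0.5391 0.3706 0.055 ]
[0.5276 0.2812 0.055 ]
[0.4346 0.2994 0.055 ]
[0.4578 0.3938 0.055 ]
```

View pics/c1.png

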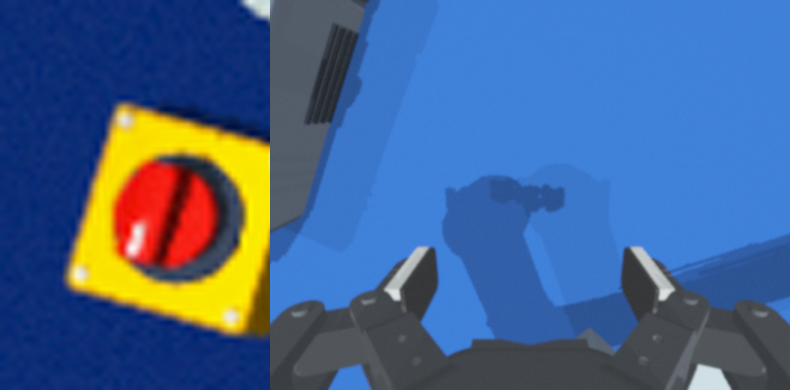

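Request:
{"name": "send_rows", "arguments": {
  "commands": [
    [1,-0.77,0.9,0,0,0,0],
    [1,-0.77,0.9,0,0,0,0],
    [1,-0.77,0.9,0,0,0,0]
  ]
}}

```text
clock: 0.52
ee_pos: [0.2994, -0.3994, 0.2071]
ee_rot: [-0.711, 3.059, -0.001]
ft_force: [0.1, -0.3, 1.2]
gripper_width: 0.0325
grasp_force: 0.0
```

Request:
{"name": "send_rows", "arguments": {
  "commands": [
    [1,-0.77,0.9,0,0,0,0],
    [1,-0.77,0.9,0,0,0,0],
    [1,-0.77,0.9,0,0,0,0]
  ]
}}

```text
clock: 0.9
ee_pos: [0.3352, -0.2619, 0.2071]
ee_rot: [-0.712, 3.059, -0.0]
ft_force: [-0.4, -0.6, 0.6]
gripper_width: -0.0002
grasp_force: 0.0
```

Request:
{"name": "send_rows", "arguments": {
  "commands": [
    [1,-0.77,0.9,0,0,0,0],
    [1,-0.77,0.9,0,0,0,0],
    [1,-0.77,0.9,0,0,0,0]
  ]
}}

```text
clock: 1.27
ee_pos: [0.3707, -0.1238, 0.2068]
ee_rot: [-0.713, 3.059, 0.001]
ft_force: [-0.1, 0.3, -0.6]
gripper_width: -0.0002
grasp_force: 0.0
```

Request:
{"name": "send_rows", "arguments": {
  "commands": [
    [1,-0.77,0.9,0,0,0,0],
    [1,-0.77,0.9,0,0,0,0],
    [1,-0.77,0.9,0,0,0,0]
  ]
}}

```text
clock: 1.65
ee_pos: [0.4061, 0.0137, 0.2063]
ee_rot: [0.712, -3.059, -0.0]
ft_force: [-0.0, -1.2, 0.4]
gripper_width: 0.0001
grasp_force: 0.0
```

Request:
{"name": "send_rows", "arguments": {
  "commands": [
    [1,-0.77,0.9,0,0,0,0],
    [1,-0.77,0.9,0,0,0,0],
    [1,-0.77,0.9,0,0,0,0]
  ]
}}

```text
clock: 2.02
ee_pos: [0.4418, 0.1506, 0.2057]
ee_rot: [0.709, -3.058, 0.001]
ft_force: [0.3, -0.8, -0.5]
gripper_width: -0.0
grasp_force: 0.0
```

Request:
{"name": "send_rows", "arguments": {
  "commands": [
    [1,-0.64,0.75,0,0,0,0.03],
    [1,-0.64,0.75,0,0,0,0.06],
    [1,-0.64,0.75,0,0,0,0.09],
    [1,-0.64,0.75,0,0,0,0.106],
    [1,-0.64,0.75,0,0,0,0.106]
  ]
}}

```text
clock: 2.65
ee_pos: [0.4716, 0.2624, 0.2068]
ee_rot: [-0.333, -3.124, 0.001]
ft_force: [-0.1, -0.4, 0.7]
gripper_width: -0.0002
grasp_force: 0.0
```

```bash
python3 - <<'E'
from h import *
f,c=grab('wrist','w1'); o=arm.get_obs(); print({k:np.round(v,3).tolist() for k,v in o.items()})
print(go([.49,.337,.13],np.radians(78)))
f,_=grab('top','top1'); a=cv2.imread('pics/w1.png'); b=cv2.imread('pics/top1.png')
cv2.imwrite('pics/c2.png',np.hstack([a[:, :],b[60:,90:378]]) if 0 else np.hstack([cv2.resize(a,(440,330)),cv2.resize(b[100:320,100:340],(360,330))]))
E
```

```text
{'clock': 2.7, 'qpos': [0.881, -0.121, -0.071, 0.0, -1.62, -2.663], 'dq': [0.001, -0.004, 0.001, -0.002, 0.001, 0.006], 'joint_torque': [0.104, -28.349, 34.71, 6.921, 0.001, -0.196], 'ee_pos': [0.472, 0.262, 0.207], 'ee_rot': [-0.331, -3.124, 0.0], 'ft_force': [0.534, 0.169, 0.477], 'torque': [0.025, 0.031, -0.018], 'grasp_force': 0.0, 'gripper_width': -0.0}
[[-0.02, 0.64, 0.64], [-0.0, -0.0, -0.0003]]
```

View pics/c2.png

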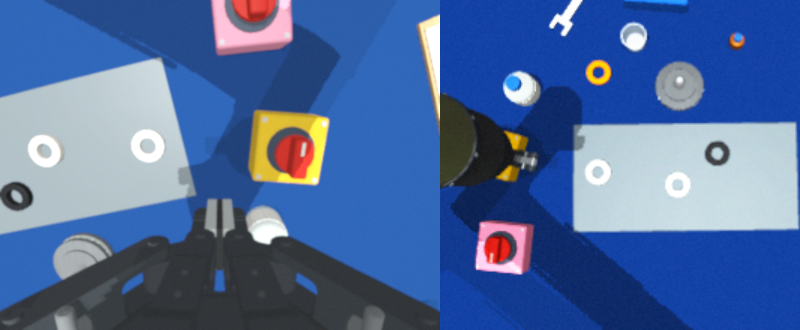

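```bash
python3 - <<'E'
from h import *
c=load('w1'); a=cv2.imread('pics/w1.png')[110:230,270:400]; cv2.imwrite('pics/c3.png',cv2.resize(a,None,fx=5,fy=5,interpolation=cv2.INTER_CUBIC))
E
```

```text
(no output)
```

View pics/c3.png

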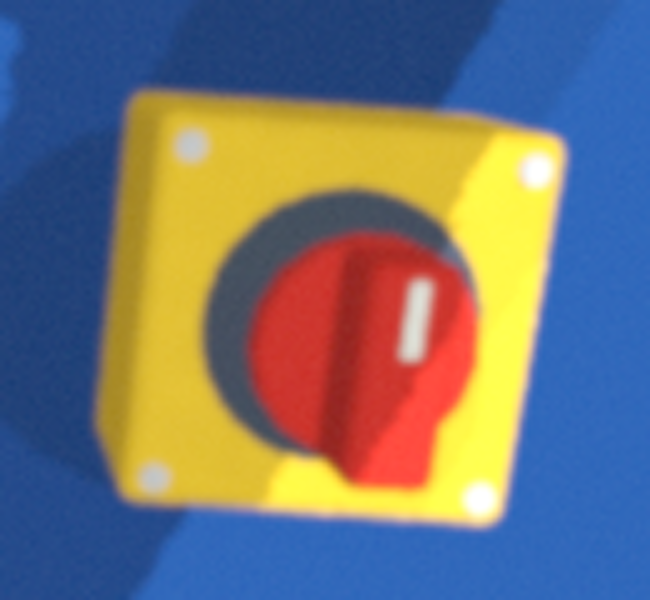

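The crop shows the wing's top face centred at about crop (403,370), and the box screws at (191,147), (537,171), (480,498) and (155,478).

```bash
python3 - <<'E'
from h import *
c=load('w1'); f=lambda u,v:np.array([270+u/5-.4,110+v/5-.4])
print('wing',atz(c,f(403,370),.102).round(4))
S=[atz(c,f(*p),.055)[:2] for p in ((191,147),(537,171),(480,498),(155,478))]
print(np.round(S,4).tolist(),np.mean(S,0)); 
for i,j in ((0,3),(1,2)): d=S[j]-S[i]; print(np.degrees(np.arctan2(d[1],d[0])))
for i,j in ((0,1),(3,2)): d=S[j]-S[i]; print(np.degrees(np.arctan2(d[1],d[0]))-90)
w=[atz(c,f(*p),.102)[:2] for p in ((368,255),(350,485),(460,258),(432,487))]; print(np.round(w,4).tolist())
E
```

```text
wing [0.4897 0.3489 0.102 ]
[[0.4481, 0.3242], [0.468, 0.394], [0.5371, 0.3741], [0.5173, 0.3046]] [0.49263087 0.34925132]
-15.820591694984289
-16.103494515279092
-15.898180631069124
-15.929532198562768
[[0.4671, 0.3454], [0.5097, 0.3363], [0.4712, 0.3617], [0.5133, 0.3514]]
```

```bash
python3 - <<'E'
from h import *
print(go([.491,.349,.115],np.radians(74)))
E
```

```text
[[-0.008, 0.739, 0.766], [0.0, 0.0, 0.0109]]
```

Request:
{"name": "send_rows", "arguments": {
  "commands": [
    [1,-0.008,0.5,0.4,0,0,0],
    [1,-0.008,0.739,0.766,0,0,0.011],
    [1,-0.008,0.739,0.766,0,0,0.011],
    [1,-0.008,0.739,0.85,0,0,0.011],
    [1,-0.008,0.739,0.86,0,0,0.011]
  ]
}}

```text
clock: 3.38
ee_pos: [0.4911, 0.3492, 0.1046]
ee_rot: [0.44, 3.11, 0.002]
ft_force: [-0.3, -0.1, 0.8]
gripper_width: -0.0
grasp_force: 0.0
```

Request:
{"name": "send_rows", "arguments": {
  "commands": [
    [1,0,0,0.03,0,0,0],
    [1,0,0,0.06,0,0,0],
    [1,0,0,0.08,0,0,0],
    [1,0,0,0.095,0,0,0],
    [1,0,0,0.095,0,0,0]
  ]
}}

```text
clock: 4.0
ee_pos: [0.4907, 0.3497, 0.0921]
ee_rot: [-0.44, -3.11, 0.0]
ft_force: [-0.1, 0.2, 0.5]
gripper_width: -0.0
grasp_force: 0.0
```

Request:
{"name": "send_rows", "arguments": {
  "commands": [
    [1,0,0,0.008,0,0,0],
    [1,0,0,0.014,0,0,0],
    [1,0,0,0.014,0,0,0]
  ]
}}

```text
clock: 4.38
ee_pos: [0.4907, 0.3497, 0.0905]
ee_rot: [-0.44, -3.11, -0.0]
ft_force: [-0.6, -0.4, 0.3]
gripper_width: -0.0
grasp_force: 0.0
```

```bash
python3 - <<'E'
from h import *
f,c=grab('side','side1');cv2.imwrite('pics/c4.png',cv2.resize(cv2.imread('pics/side1.png')[200:370,150:370],None,fx=3,fy=3,interpolation=cv2.INTER_CUBIC))
E
```

```text
(no output)
```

View pics/c4.png

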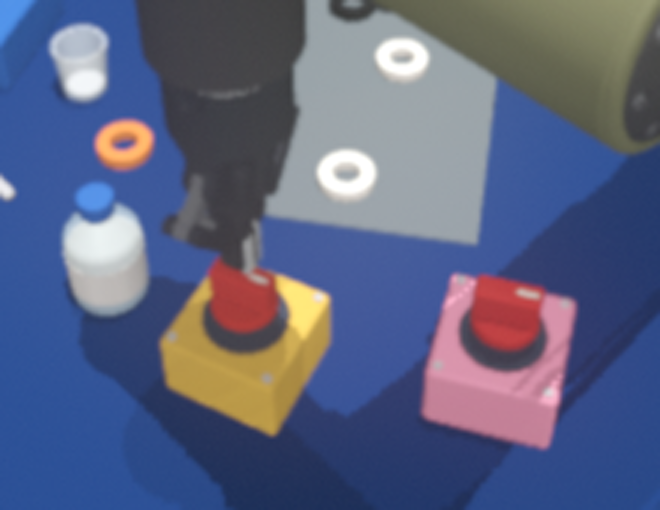

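```bash
python3 - <<'E'
from h import *
c=load('side1'); f=lambda p:((proj(c,p)-[150,200])*3).round(0).tolist()
d=np.array([np.cos(np.radians(-16)),np.sin(np.radians(-16))]);n=np.array([-d[1],d[0]])
for z in (.102,.0925):
  C=np.array([.4915,.349]); print(z,[f([*(C+a*.022*d+b*.009*n),z]) for a,b in((1,1),(-1,1),(-1,-1),(1,-1))])
print('tcp',f(arm.get_obs()['ee_pos']), 'screws',[f([*p,.055]) for p in ((.4481,.3242),(.468,.394),(.5371,.3741),(.5173,.3046))])
s,s0=load('side1'),0
a=cv2.imread('pics/side0.png')[260:320,200:265];b=cv2.imread('pics/side1.png')[260:320,200:265]
cv2.imwrite('pics/c5.png',cv2.resize(np.hstack([a,b]),None,fx=6,fy=6,interpolation=cv2.INTER_CUBIC))
E
```

```text
0.102 [[205.0, 271.0], [265.0, 296.0], [278.0, 276.0], [220.0, 252.0]]
0.0925 [[207.0, 280.0], [265.0, 305.0], [279.0, 285.0], [220.0, 261.0]]
tcp [244.0, 286.0] screws [[316.0, 298.0], [265.0, 380.0], [170.0, 338.0], [224.0, 261.0]]
```

View pics/c5.png

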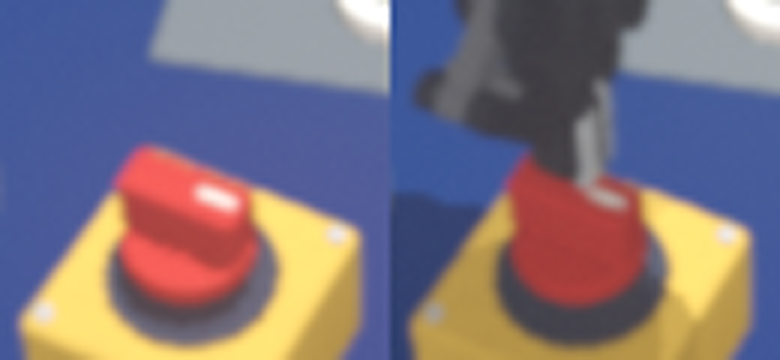

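The side crop shows the fingertip just over the middle of the wing and the stop has not moved, so I'll keep pressing down gently and watch the force.

Request:
{"name": "send_rows", "arguments": {
  "commands": [
    [1,0,0,0.01,0,0,0],
    [1,0,0,0.02,0,0,0],
    [1,0,0,0.02,0,0,0]
  ]
}}

```text
clock: 4.8
ee_pos: [0.4907, 0.3496, 0.088]
ee_rot: [-0.44, -3.11, 0.0]
ft_force: [-0.3, 0.3, 0.4]
gripper_width: -0.0002
grasp_force: 0.0
```

```bash
python3 - <<'E'
from h import *
f,c=grab('side','side2');a=cv2.imread('pics/side1.png')[260:320,200:265];b=cv2.imread('pics/side2.png')[260:320,200:265]
print(cv2.absdiff(a,b).max())
w,_=grab('wrist','w2'); 
cv2.imwrite('pics/c6.png',np.hstack([cv2.resize(b,(390,360),interpolation=cv2.INTER_CUBIC),cv2.resize(cv2.imread('pics/w2.png')[110:270,150:310],(360,360),interpolation=cv2.INTER_CUBIC)]))
print(arm.get_obs()['ft_force'])
E
```

```text
41
[ 0.67613402  0.55068482 -0.40127966]
```

View pics/c6.png

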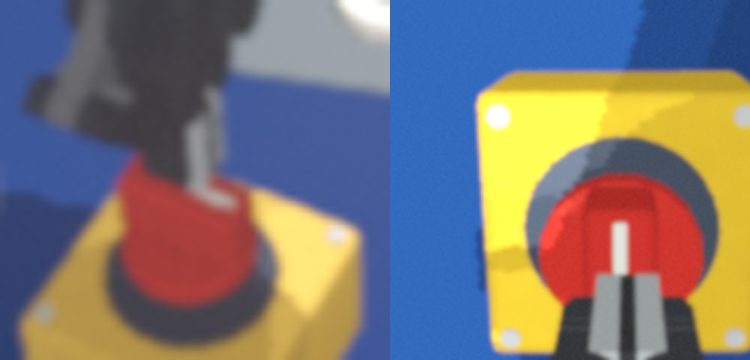

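Request:
{"name": "send_rows", "arguments": {
  "commands": [
    [1,0,0,0.015,0,0,0],
    [1,0,0,0.03,0,0,0],
    [1,0,0,0.03,0,0,0]
  ]
}}

```text
clock: 5.28
ee_pos: [0.4906, 0.3496, 0.0842]
ee_rot: [-0.44, -3.11, 0.0]
ft_force: [0.5, 0.8, 0.3]
gripper_width: 0.0002
grasp_force: 0.0
```

Request:
{"name": "send_rows", "arguments": {
  "commands": [
    [1,0,0,0.015,0,0,0],
    [1,0,0,0.03,0,0,0],
    [1,0,0,0.03,0,0,0]
  ]
}}

```text
clock: 5.65
ee_pos: [0.4906, 0.3496, 0.0806]
ee_rot: [-0.44, -3.11, 0.0]
ft_force: [-0.6, 0.1, -0.6]
gripper_width: -0.0001
grasp_force: 0.0
```

```bash
python3 - <<'E'
from h import *
f,c=grab('side','side3'); o=arm.get_obs(); print(o['joint_torque'].round(1),o['ft_force'].round(2),o['ee_pos'].round(4))
for n in ('side0','side1','side2','side3'):
    a=cv2.imread(f'pics/{n}.png').astype(int)[255:325,200:265]
    red=(a[...,2]>90)&(a[...,1]<75)&(a[...,0]<80); ys,xs=np.where(red)
    print(n,red.sum(),[ (ys[xs==x].min()+255,ys[xs==x].max()+255) for x in (221,225,228,232,238)])
    w=(a.min(2)>150); ys,xs=np.where(w[:55,30:42]); print('hl',xs.mean()+230,ys.mean()+255,len(xs))
E
```

```text
[  0.  -37.6  34.1   6.8   0.   -0. ] [-1.25  0.13 -0.2 ] [0.4907 0.3496 0.0808]Traceback (most recent call last):
  File "<stdin>", line 6, in <module>
    return umr_minimum(a, axis, None, out, keepdims, initial, where)
ValueError: zero-size array to reduction operation minimum which has no identity
```

```bash
python3 - <<'E'
from h import *
c=load('side3')
print('tcp proj',proj(c,arm.get_obs()['ee_pos']))
ims=[cv2.resize(cv2.imread(f'pics/{n}.png')[255:320,200:265],(390,390),interpolation=cv2.INTER_CUBIC) for n in('side0','side3')]
cv2.imwrite('pics/c7.png',np.hstack(ims))
E
```

```text
tcp proj [231.46114194 298.28892526]
```

View pics/c7.png

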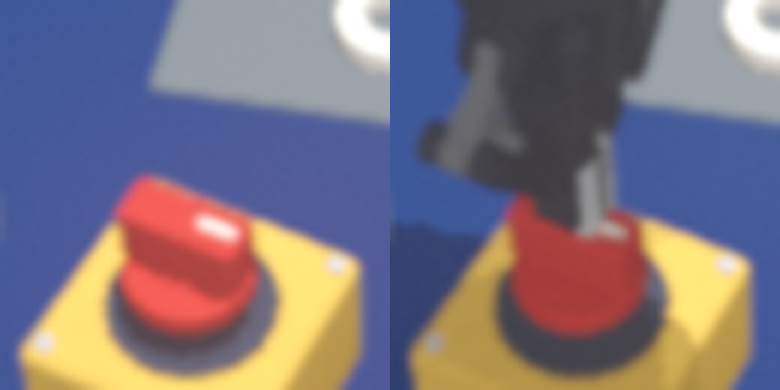

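The tip now sits over the wing's middle, and the stop still hasn't moved (wing corner unchanged at (118,213)). I'll keep going down in small steps.

Request:
{"name": "send_rows", "arguments": {
  "commands": [
    [1,0,0,0.01,0,0,0],
    [1,0,0,0.02,0,0,0],
    [1,0,0,0.02,0,0,0]
  ]
}}

```text
clock: 6.08
ee_pos: [0.4907, 0.3497, 0.0784]
ee_rot: [-0.44, -3.11, 0.0]
ft_force: [0.1, 0.7, -0.8]
gripper_width: 0.0001
grasp_force: 0.0
```

```bash
python3 - <<'E'
from h import *
f,c=grab('side','side4'); w,_=grab('wrist','w4'); o=arm.get_obs(); print(o['joint_torque'].round(1),o['ft_force'].round(2),o['ee_pos'].round(4))
b=cv2.imread('pics/w4.png'); cv2.imwrite('pics/c8.png',np.hstack([cv2.resize(cv2.imread('pics/side4.png')[245:325,190:265],(375,400),interpolation=cv2.INTER_CUBIC),cv2.resize(b[130:330,150:350],(400,400),interpolation=cv2.INTER_CUBIC)]))
E
```

```text
[  0.  -37.7  34.1   6.8  -0.   -0. ] [ 0.13  0.13 -0.95] [0.4907 0.3497 0.0785]
```

View pics/c8.png

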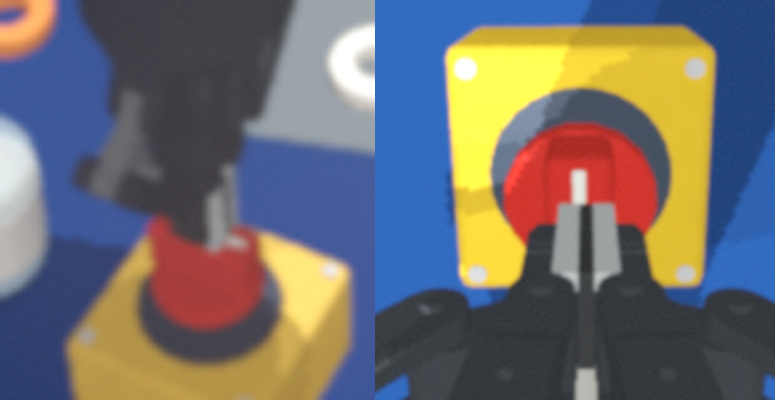

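```bash
python3 - <<'E'
from h import *
c=load('w4'); o=arm.get_obs()
for dz in (0,.005,.01,.015,.02,.03): print(dz,proj(c,o['ee_pos']+[0,0,dz]).round(1),proj(load('side4'),o['ee_pos']+[0,0,dz]).round(1))
print(o['gripper_width'])
d=np.array([np.cos(np.radians(-16)),np.sin(np.radians(-16))])
for z in (.102,.095): print([proj(c,[*(np.array([.492,.349])+a*.022*d),z]).round(1) for a in (1,-1)])
E
```

```text
0 [253.1 228.8] [231.5 299. ]
0.005 [253.1 232.2] [231.4 297.5]
0.01 [253.  235.8] [231.2 295.9]
0.015 [253.  239.6] [231.1 294.2]
0.02 [252.9 243.6] [231.  292.6]
0.03 [252.8 252.4] [230.7 289.3]
6.0519609313536856e-05
[array([252.5, 286.3]), array([252. , 208.6])]
[array([252.6, 279.2]), array([252.2, 204.2])]
```

Request:
{"name": "send_rows", "arguments": {
  "commands": [
    [1,0,0,0.01,0,0,0],
    [1,0,0,0.02,0,0,0],
    [1,0,0,0.03,0,0,0],
    [1,0,0,0.03,0,0,0]
  ]
}}

```text
clock: 6.68
ee_pos: [0.491, 0.3498, 0.0757]
ee_rot: [0.44, 3.11, 0.001]
ft_force: [-1.7, -1.2, 6.1]
gripper_width: 0.0003
grasp_force: 2.7
```

Request:
{"name": "send_rows", "arguments": {
  "commands": [
    [1,0,0,0.01,0,0,0],
    [1,0,0,0.02,0,0,0],
    [1,0,0,0.03,0,0,0],
    [1,0,0,0.03,0,0,0]
  ]
}}

```text
clock: 7.18
ee_pos: [0.4911, 0.35, 0.0732]
ee_rot: [0.44, 3.109, 0.002]
ft_force: [-2.8, -1.2, 9.8]
gripper_width: 0.0
grasp_force: 4.8
```

Request:
{"name": "send_rows", "arguments": {
  "commands": [
    [1,0,0,0.02,0,0,0],
    [1,0,0,0.04,0,0,0],
    [1,0,0,0.04,0,0,0]
  ]
}}

```text
clock: 7.55
ee_pos: [0.4912, 0.35, 0.0683]
ee_rot: [0.44, 3.109, 0.002]
ft_force: [-2.5, -1.7, 8.2]
gripper_width: 0.0
grasp_force: 4.2
```

Request:
{"name": "send_rows", "arguments": {
  "commands": [
    [1,0,0,0.02,0,0,0],
    [1,0,0,0.03,0,0,0],
    [1,0,0,0.03,0,0,0]
  ]
}}

```text
clock: 7.92
ee_pos: [0.4916, 0.3501, 0.0665]
ee_rot: [0.439, 3.108, 0.003]
ft_force: [-5.8, -3.0, 15.0]
gripper_width: 0.0001
grasp_force: 7.8
```

Request:
{"name": "send_rows", "arguments": {
  "commands": [
    [1,0,0,0.01,0,0,0],
    [1,0,0,0.01,0,0,0],
    [1,0,0,-0.04,0,0,0],
    [1,0,0,-0.25,0,0,0],
    [1,0,0,-0.4,0,0,0]
  ]
}}

```text
clock: 8.55
ee_pos: [0.4908, 0.3497, 0.1115]
ee_rot: [-0.441, -3.11, -0.0]
ft_force: [-0.7, 0.3, 0.7]
gripper_width: 0.0001
grasp_force: 0.0
```

```bash
python3 - <<'E'
from h import *
f,c=grab('side','side5'); f,_=grab('wrist','w5'); o=arm.get_obs(); print(o['ft_force'].round(2),o['ee_pos'].round(4))
b=cv2.imread('pics/w5.png'); cv2.imwrite('pics/c9.png',np.hstack([cv2.resize(cv2.imread('pics/side5.png')[255:320,200:265],(390,390),interpolation=cv2.INTER_CUBIC),cv2.resize(b[110:310,155:355],(390,390),interpolation=cv2.INTER_CUBIC)]))
E
```

```text
[ 0.26 -0.29  0.45] [0.4917 0.3505 0.1132]
```

View pics/c9.png

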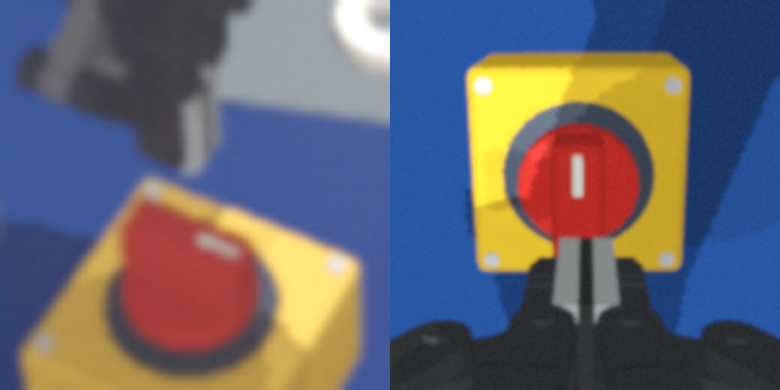

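The stop is latched: the wing's highlight dropped from (218,228) to (218,243) in the crop. I now know the shut fingertips meet things about 25 mm above the reported TCP. Next I turn the wrist half a turn for joint-6 room and move toward the sleeves.

Request:
{"name": "send_rows", "arguments": {
  "commands": [
    [1,0,0,-0.3,0,0,-0.02],
    [0,-0.127,-0.744,-0.417,0,0,-0.05],
    [0,-0.127,-0.744,-0.417,0,0,-0.075],
    [0,-0.127,-0.744,-0.417,0,0,-0.1],
    [0,-0.127,-0.744,-0.417,0,0,-0.125]
  ]
}}

```text
clock: 9.28
ee_pos: [0.4803, 0.2592, 0.16]
ee_rot: [0.79, -3.04, -0.0]
ft_force: [0.3, 0.7, -0.4]
gripper_width: 0.0721
grasp_force: 0.0
```

Request:
{"name": "send_rows", "arguments": {
  "commands": [
    [0,0,0,0,0,0,-0.03],
    [0,0,0,0,0,0,-0.06],
    [0,0,0,0,0,0,-0.09],
    [0,0,0,0,0,0,-0.12],
    [0,0,0,0,0,0,-0.125]
  ]
}}

```text
clock: 9.9
ee_pos: [0.4803, 0.2596, 0.1598]
ee_rot: [1.887, -2.51, -0.0]
ft_force: [0.6, -0.3, 0.8]
gripper_width: 0.0856
grasp_force: 0.0
```

Request:
{"name": "send_rows", "arguments": {
  "commands": [
    [0,0,0,0,0,0,-0.03],
    [0,0,0,0,0,0,-0.06],
    [0,0,0,0,0,0,-0.09],
    [0,0,0,0,0,0,-0.12],
    [0,0,0,0,0,0,-0.125]
  ]
}}

```text
clock: 10.52
ee_pos: [0.4804, 0.2596, 0.1604]
ee_rot: [2.703, -1.6, -0.001]
ft_force: [0.8, -0.7, 0.5]
gripper_width: 0.0856
grasp_force: 0.0
```

Request:
{"name": "send_rows", "arguments": {
  "commands": [
    [0,0,0,0,0,0,-0.03],
    [0,0,0,0,0,0,-0.06],
    [0,0,0,0,0,0,-0.09],
    [0,0,0,0,0,0,-0.12],
    [0,0,0,0,0,0,-0.125]
  ]
}}

```text
clock: 11.15
ee_pos: [0.4805, 0.2597, 0.1606]
ee_rot: [3.11, -0.446, -0.001]
ft_force: [-0.5, -0.1, 0.8]
gripper_width: 0.0854
grasp_force: 0.0
```

```bash
cat >> h.py <<'E'
def rings(img,c,z=.012,kind='white',box=None):
    """centres at height z of ring-like blobs: ellipse fit of outer contour, printed with outer diameter mm"""
    hsv=cv2.cvtColor(img,cv2.COLOR_RGB2HSV)
    if kind=='white': m=cv2.inRange(hsv,(0,0,215),(179,50,255))
    elif kind=='orange': m=cv2.inRange(hsv,(5,140,90),(22,255,255))
    elif kind=='green': m=cv2.inRange(hsv,(45,120,60),(80,255,255))
    elif kind=='red': m=cv2.inRange(hsv,(0,150,70),(6,255,255))|cv2.inRange(hsv,(172,150,70),(179,255,255))
    cs,h=cv2.findContours(m,cv2.RETR_CCOMP,cv2.CHAIN_APPROX_NONE); out=[]
    for i,k in enumerate(cs):
        if h[0][i][3]>=0 or len(k)<25: continue
        (u,v),(a,b),_=cv2.fitEllipse(k); p=atz(c,(u,v),z)
        d=np.linalg.norm(atz(c,(u+b/2,v),z)-atz(c,(u-b/2,v),z))*1000
        out.append((round(u,1),round(v,1),round(a,1),round(b,1),round(d,1),h[0][i][2]>=0,p.round(4).tolist()))
    return out
E
python3 - <<'E'
from h import *
f,c=grab('wrist','w6'); o=arm.get_obs(); print(o['ee_pos'].round(4),o['ee_rot'].round(3),o['qpos'].round(2),o['gripper_width'])
for n in ('w6','w1','top1'):
    img=cv2.imread(f'pics/{n}.png')[:,:,::-1].copy(); cc=load(n)
    for k in ('white','orange'): print(n,k,[r for r in rings(img,cc,.012,k) if 25<r[4]<70])
print(go([.455,.162,.12],np.radians(74)))
E
```

```text
[0.4805 0.2597 0.1607] [ 3.11  -0.445 -0.   ] [ 0.86 -0.1  -0.14 -0.   -1.54  0.42] 0.08565336009322808
w6 white [(350.5, 171.2, 41.7, 45.2, np.float64(48.0), np.True_, [0.4558, 0.1638, 0.012]), (490.6, 154.8, 38.5, 46.4, np.float64(51.4), np.True_, [0.4313, 0.0163, 0.012]), (166.7, 53.1, 63.1, 71.0, np.float64(68.2), np.True_, [0.6183, 0.3088, 0.012])]
w6 orange [(163.9, 239.0, 0.0, 46.5, np.float64(52.6), np.False_, [0.4382, 0.3803, 0.012]), (140.9, 257.6, 30.6, 48.5, np.float64(56.4), np.False_, [0.4239, 0.4144, 0.012])]
w1 white [(311.5, 267.3, 27.1, 40.6, np.float64(53.9), np.True_, [0.621, 0.3075, 0.012]), (50.9, 175.3, 34.6, 40.2, np.float64(51.1), np.True_, [0.4303, 0.0162, 0.012]), (171.1, 169.3, 37.8, 40.5, np.float64(49.0), np.True_, [0.4549, 0.1638, 0.012])]
w1 orange []
top1 white [(385.5, 153.9, 9.3, 9.7, np.float64(27.9), np.False_, [0.6191, -0.3513, 0.012]), (152.6, 158.3, 17.9, 18.9, np.float64(54.1), np.False_, [0.6134, 0.3088, 0.012]), (229.0, 124.0, 16.2, 16.9, np.float64(48.2), np.True_, [0.7094, 0.0921, 0.012]), (103.2, 69.0, 0.0, 16.5, np.float64(49.1), np.False_, [0.8792, 0.4593, 0.012]), (75.0, 60.7, 0.0, 12.8, np.float64(38.8), np.False_, [0.907, 0.5449, 0.012])]
top1 orange [(145.5, 215.5, 9.5, 13.8, np.float64(38.9), np.True_, [0.4519, 0.3269, 0.012]), (153.4, 195.3, 7.4, 10.3, np.float64(29.0), np.False_, [0.5084, 0.3052, 0.012]), (379.5, 157.3, 18.0, 19.4, np.float64(55.7), np.False_, [0.6096, -0.3336, 0.012]), (205.1, 148.0, 8.4, 8.9, np.float64(25.2), np.False_, [0.641, 0.1598, 0.012]), (205.8, 147.8, 14.3, 15.0, np.float64(42.6), np.False_, [0.6413, 0.1578, 0.012]), (297.6, 126.5, 8.1, 9.7, np.float64(27.6), np.False_, [0.7, -0.1029, 0.012]), (367.3, 95.7, 10.9, 20.9, np.float64(60.9), np.False_, [0.7894, -0.3056, 0.012]), (147.0, 58.4, 2.3, 18.0, np.float64(53.0), np.True_, [0.9084, 0.3307, 0.012])]
[[0.024, 0.841, 0.339], [0.0, 0.0, -0.0008]]
```

Request:
{"name": "send_rows", "arguments": {
  "commands": [
    [0,0.02,0.5,0.2,0,0,0],
    [0,0.02,0.826,0.4,0,0,0],
    [0,0.02,0.826,0.84,0,0,0],
    [0,0.02,0.826,0.84,0,0,0]
  ]
}}

```text
clock: 11.7
ee_pos: [0.453, 0.1619, 0.0565]
ee_rot: [3.105, -0.447, -0.009]
ft_force: [-0.4, 1.1, -0.0]
gripper_width: 0.0854
grasp_force: 0.0
```

```bash
python3 - <<'E'
from h import *
f,c=grab('wrist','w7'); o=arm.get_obs(); print(o['ee_pos'].round(4),o['ft_force'].round(1))
print([r for r in rings(f,c,.012,'white') if 25<r[4]<70])
print(go([.4555,.1638,-.012],np.radians(74)))
E
```

```text
[0.4549 0.1631 0.0598] [0.4 1.2 0.9]
[(254.5, 202.0, 54.8, 59.3, np.float64(42.9), np.True_, [0.4557, 0.1628, 0.012]), (459.0, 177.4, 55.4, 66.1, np.float64(49.6), np.True_, [0.4315, 0.016, 0.012])]
[[0.004, -0.009, 0.598], [0.0004, 0.0002, -0.0008]]
```

Request:
{"name": "send_rows", "arguments": {
  "commands": [
    [0,0.005,0,0.3,0,0,0],
    [0,0.005,0,0.5,0,0,0],
    [0,0.005,0,0.6,0,0,0],
    [0,0.005,0,0.6,0,0,0]
  ]
}}

```text
clock: 12.25
ee_pos: [0.4566, 0.1641, -0.0108]
ee_rot: [-3.11, 0.441, -0.001]
ft_force: [0.4, 0.5, -0.0]
gripper_width: 0.0856
grasp_force: 0.0
```

Request:
{"name": "send_rows", "arguments": {
  "commands": [
    [0,0,0,0.06,0,0,0],
    [0,0,0,0.11,0,0,0],
    [0,0,0,0.11,0,0,0]
  ]
}}

```text
clock: 12.62
ee_pos: [0.4557, 0.1635, -0.0254]
ee_rot: [3.11, -0.441, -0.001]
ft_force: [0.4, -1.1, 0.3]
gripper_width: 0.0853
grasp_force: 0.0
```

Request:
{"name": "send_rows", "arguments": {
  "commands": [
    [0.35,0,0,0,0,0,0],
    [0.35,0,0,0,0,0,0]
  ]
}}

```text
clock: 12.88
ee_pos: [0.4561, 0.1637, -0.0248]
ee_rot: [-3.11, 0.44, -0.0]
ft_force: [-1.0, -0.3, 0.4]
gripper_width: 0.0558
grasp_force: 0.0
```

Request:
{"name": "send_rows", "arguments": {
  "commands": [
    [1,0,0,0,0,0,0],
    [1,0,0,0,0,0,0],
    [1,0,0,0,0,0,0]
  ]
}}

```text
clock: 13.25
ee_pos: [0.4565, 0.1638, -0.0242]
ee_rot: [-3.11, 0.44, -0.002]
ft_force: [-2.1, 0.1, 5.9]
gripper_width: 0.0425
grasp_force: 61.0
```

Request:
{"name": "send_rows", "arguments": {
  "commands": [
    [1,0,0,-0.1,0,0,0],
    [1,0,0,-0.4,0,0,0],
    [1,0,0,-0.8,0,0,0],
    [1,0,0,-1,0,0,0],
    [1,0,0,-1,0,0,0]
  ]
}}

```text
clock: 13.88
ee_pos: [0.4569, 0.1644, 0.0974]
ee_rot: [-3.107, 0.44, -0.004]
ft_force: [-0.4, 0.1, -1.0]
gripper_width: 0.0433
grasp_force: 61.4
```

```bash
python3 - <<'E'
from h import *
f,c=grab('wrist','w8'); s,sc=grab('side','side8'); o=arm.get_obs(); print(o['ee_pos'].round(4),o['ft_force'].round(1),o['gripper_width'],o['grasp_force'])
u,v=proj(sc,o['ee_pos']).astype(int); print(u,v)
a=cv2.imread('pics/w8.png')[150:350,130:390]; b=cv2.imread('pics/side8.png')[v-60:v+30,u-45:u+45]
cv2.imwrite('pics/c10.png',np.hstack([cv2.resize(a,(468,360),interpolation=cv2.INTER_CUBIC),cv2.resize(b,(330,360),interpolation=cv2.INTER_CUBIC)]))
E
```

```text
[0.4554 0.1636 0.0942] [-1. -1. -2.] 0.042846586311563205 61.37261677533388
265 232
```

View pics/c10.png

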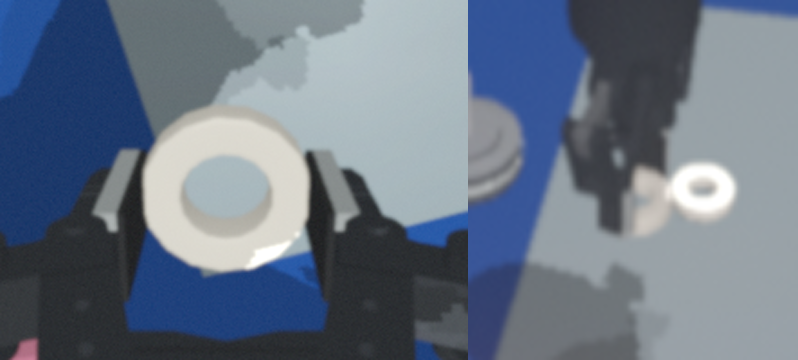

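```bash
python3 - <<'E'
from h import *
c=load('w8'); o=arm.get_obs(); Rt=R.from_rotvec(o['ee_rot']).as_matrix()
for dz in (-.0305,-.0365,-.0245):
    q=[proj(c,o['ee_pos']+Rt@[.023*np.cos(t)+.0,.023*np.sin(t),dz]) for t in np.arange(0,6.28,np.pi/2)]
    print(dz,[((p-[130,150])*1.8).round(0).tolist() for p in q])
# stand: tip + seat from available views
for n in ('w6','w1','w7'): print(n,proj(load(n),[.6115,.009,.082]),proj(load(n),[.6115,.009,.030]))
print(go([.6115,.009,.094],np.radians(74)))
E
```

```text
-0.0305 [[234.0, 106.0], [316.0, 184.0], [233.0, 256.0], [152.0, 184.0]]
-0.0365 [[234.0, 114.0], [319.0, 194.0], [234.0, 268.0], [149.0, 194.0]]
-0.0245 [[234.0, 99.0], [313.0, 175.0], [233.0, 244.0], [154.0, 175.0]]
w6 [545.67439363 -74.84618975] [493.54984907 -43.53205934]
w1 [ 68.40024827 337.15839922] [ 90.48312691 309.31552385]
w7 [ 527.42312943 -226.14798125] [ 450.57876116 -136.37217119]
[[1.607, 0.876, -0.001], [0.0, 0.0002, -0.0004]]
```

The wrist crop shows sleeve 1 held flat between the pads, centred at (226,190). That is about 2 mm to the tool's -y side of the prediction, so it is a camera bias to carry over to the rod. The side crop confirms the ring is lifted.

Request:
{"name": "send_rows", "arguments": {
  "commands": [
    [1,0.4,0.06,-0.1,0,0,0],
    [1,0.71,0.117,-0.1,0,0,0],
    [1,0.71,0.117,-0.1,0,0,0]
  ]
}}

```text
clock: 14.35
ee_pos: [0.5341, 0.1249, 0.1042]
ee_rot: [3.107, -0.444, -0.006]
ft_force: [0.3, -0.5, -0.9]
gripper_width: 0.043
grasp_force: 61.4
```

Request:
{"name": "send_rows", "arguments": {
  "commands": [
    [1,0.4,0.06,-0.1,0,0,0],
    [1,0.71,0.117,-0.1,0,0,0],
    [1,0.71,0.117,-0.1,0,0,0],
    [1,0.71,0.117,-0.1,0,0,0]
  ]
}}

```text
clock: 14.85
ee_pos: [0.6108, 0.0896, 0.1177]
ee_rot: [3.11, -0.44, -0.003]
ft_force: [0.4, 0.1, -0.6]
gripper_width: 0.0429
grasp_force: 61.4
```

```bash
python3 - <<'E'
from h import *
f,c=grab('wrist','w9'); o=arm.get_obs(); print(o['ee_pos'].round(4),o['ee_rot'].round(3),o['gripper_width'])
print(proj(c,[.6115,.009,.082]),proj(c,[.6115,.009,.030]))
a=cv2.imread('pics/w9.png'); a=a[60:330,212:512]; cv2.imwrite('pics/c11.png',cv2.resize(a,(660,594),interpolation=cv2.INTER_CUBIC))
E
```

```text
[0.6108 0.0898 0.1183] [ 3.11e+00 -4.39e-01 -2.00e-03] 0.04265974538194452
[370.34640375 177.14990594] [348.19855658 163.00006844]
```

View pics/c11.png

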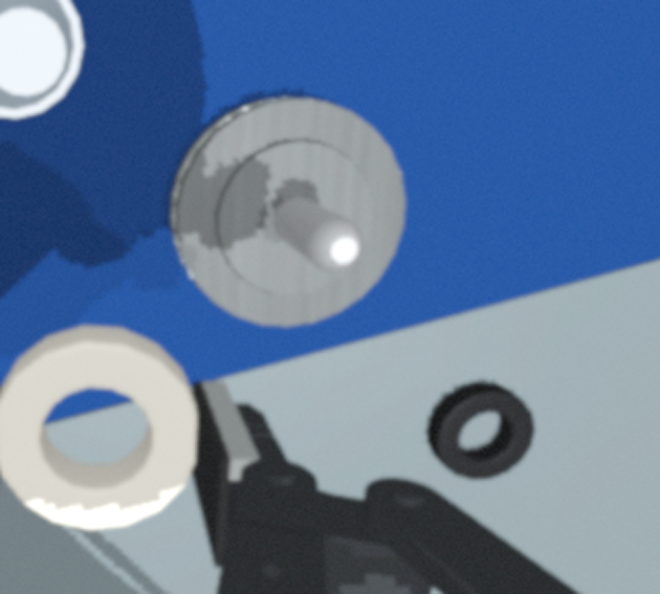

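The crop shows the rod tip's bright end at crop (343,249), the seat centre at about (295,217) and the foot centre at (288,212), with the sleeve held at lower left.

```bash
python3 - <<'E'
from h import *
c=load('w9'); f=lambda u,v:(212+u/2.2-.3,60+v/2.2-.3)
p=[atz(c,f(343,249),.082),atz(c,f(295,217),.03),atz(c,f(288.5,212),.024)]; print(np.round(p,4).tolist())
print('tri tip w9+side0',tri((c,f(343,249)),(load('side0'),np.array((339,295))/1.5625)).round(4),'w9+top0',tri((c,f(343,249)),(load('top0'),np.array((405,240))/1.5625)).round(4))
# held ring centre seen in this frame: outer ellipse of white blob
img=cv2.imread('pics/w9.png')[:,:,::-1].copy(); o=arm.get_obs(); z=o['ee_pos'][2]+.0365
# bore top ellipse of ring in crop: x 40..152, y 388..; top-face outer x 0..197, y 340..527
for uv in ((98.5,433),): print('ring top seen',atz(c,f(*uv),z).round(4),'tcp',o['ee_pos'].round(4))
print(o['ee_rot'])
E
```

```text
[[0.615, 0.0103, 0.082], [0.616, 0.0102, 0.03], [0.6171, 0.0108, 0.024]]
tri tip w9+side0 [0.6139 0.0095 0.082 ] w9+top0 [0.612  0.0073 0.0725]
ring top seen [0.6128 0.0897 0.1548] tcp [0.6108 0.0898 0.1183]
[ 3.11039586e+00 -4.39402351e-01 -2.02789442e-03]
```

```bash
python3 - <<'E'
from h import *
print(go([.614,.0095,.09],np.radians(74)))
E
```

```text
[[0.211, 0.636, 0.235], [0.0001, 0.0002, -0.0002]]
```

Request:
{"name": "send_rows", "arguments": {
  "commands": [
    [1,0.1,0.3,0,0,0,0],
    [1,0.211,0.636,0,0,0,0],
    [1,0.211,0.636,0.235,0,0,0],
    [1,0.211,0.636,0.235,0,0,0],
    [1,0.211,0.636,0.235,0,0,0]
  ]
}}

```text
clock: 15.52
ee_pos: [0.6151, 0.0097, 0.092]
ee_rot: [3.111, -0.438, 0.002]
ft_force: [1.0, -0.5, -0.5]
gripper_width: 0.0429
grasp_force: 61.4
```

```bash
python3 - <<'E'
from h import *
f,c=grab('wrist','w10'); o=arm.get_obs(); print(o['ee_pos'].round(4),o['ft_force'].round(1),o['gripper_width'])
print(go([.614,.0095,.06],np.radians(74)))
# brightest specular (rod tip) near the expected pixel
e=proj(c,[.614,.0095,.082]); print('exp',e, 'ring bore',proj(c,o['ee_pos']+[0,0,.0365]),proj(c,o['ee_pos']+[0,0,.0245]))
g=cv2.cvtColor(f,cv2.COLOR_RGB2GRAY); u,v=e.astype(int)
print(g[v-16:v+17:2,u-16:u+17:2])
E
```

```text
[0.6154 0.0098 0.0923] [ 1.5  0.2 -0.1] 0.04287217425700853
[[-0.011, 0.006, 0.269], [-0.0001, -0.0003, -0.0001]]
exp [258.08644838 224.4735864 ] ring bore [257.56736026 259.03536765] [257.40496811 247.71799461]
[[170 173 183 191 197 197 195 195 193 191 189 186 181 178 184 185 181]
 [196 200 205 208 209 210 208 209 208 208 206 206 205 201 195 189 183]
 [208 210 210 211 213 212 212 212 212 211 211 211 210 209 209 204 197]
 [211 213 217 221 224 223 221 219 219 218 216 216 215 213 211 210 207]
 [222 230 238 245 248 248 246 244 243 241 239 237 235 229 221 215 211]
 [246 250 252 252 252 252 252 252 252 252 252 252 251 250 245 234 222]
 [252 251 250 250 250 249 250 250 249 250 250 250 250 251 251 250 243]
 [250 249 249 249 249 249 249 249 249 249 249 249 249 249 249 249 249]
 [249 249 249 249 249 249 249 248 249 249 249 249 249 249 249 249 249]
 [249 249 249 249 248 248 249 249 249 248 249 248 248 249 249 249 249]
 [248 249 249 249 248 248 248 249 248 248 249 249 249 248 249 249 249]
 [248 248 248 248 248 249 248 249 248 248 249 248 248 248 249 248 249]
 [249 248 248 248 248 248 248 248 248 248 248 248 248 248 248 248 248]
 [249 247 247 247 245 243 243 244 245 245 246 247 248 248 248 248 248]
 [247 245 241 233 225 217 216 220 220 224 228 237 244 247 247 247 248]
 [236 223 209 199 195 192 192 193 195 195 196 205 220 235 242 246 248]
 [206 197 193 192 191 190 192 192 192 193 192 191 192 201 216 236 245]]
```

Request:
{"name": "send_rows", "arguments": {
  "commands": [
    [1,-0.01,0,0.15,0,0,0],
    [1,-0.01,0,0.24,0,0,0],
    [1,-0.01,0,0.3,0,0,0],
    [1,-0.01,0,0.3,0,0,0]
  ]
}}

```text
clock: 16.08
ee_pos: [0.6134, 0.0092, 0.0537]
ee_rot: [3.11, -0.44, -0.002]
ft_force: [0.7, 0.1, 0.4]
gripper_width: 0.0433
grasp_force: 61.4
```

Request:
{"name": "send_rows", "arguments": {
  "commands": [
    [1,0,0,0.03,0,0,0],
    [1,0,0,0.06,0,0,0],
    [1,0,0,0.08,0,0,0],
    [1,0,0,0.08,0,0,0]
  ]
}}

```text
clock: 16.58
ee_pos: [0.6137, 0.0093, 0.0449]
ee_rot: [3.111, -0.44, -0.001]
ft_force: [0.2, 0.3, 0.3]
gripper_width: 0.043
grasp_force: 61.4
```

Request:
{"name": "send_rows", "arguments": {
  "commands": [
    [1,0,0,0.05,0,0,0],
    [1,0,0,0.1,0,0,0],
    [1,0,0,0.1,0,0,0]
  ]
}}

```text
clock: 16.95
ee_pos: [0.6133, 0.0092, 0.0321]
ee_rot: [3.11, -0.441, -0.002]
ft_force: [-1.0, -0.3, -1.0]
gripper_width: 0.043
grasp_force: 61.4
```

Request:
{"name": "send_rows", "arguments": {
  "commands": [
    [1,0,0,0.05,0,0,0],
    [1,0,0,0.1,0,0,0],
    [1,0,0,0.1,0,0,0]
  ]
}}

```text
clock: 17.32
ee_pos: [0.6133, 0.0092, 0.0202]
ee_rot: [3.11, -0.441, -0.002]
ft_force: [-0.1, -0.8, -0.7]
gripper_width: 0.0432
grasp_force: 61.4
```

Request:
{"name": "send_rows", "arguments": {
  "commands": [
    [1,0,0,0.03,0,0,0],
    [1,0,0,0.06,0,0,0],
    [1,0,0,0.06,0,0,0]
  ]
}}

```text
clock: 17.7
ee_pos: [0.6136, 0.0093, 0.0135]
ee_rot: [3.11, -0.44, -0.001]
ft_force: [0.7, -0.1, -1.4]
gripper_width: 0.0431
grasp_force: 61.4
```

Request:
{"name": "send_rows", "arguments": {
  "commands": [
    [0.3,0,0,0,0,0,0],
    [0.2,0,0,0,0,0,0],
    [0,0,0,0,0,0,0],
    [0,0,0,0,0,0,0]
  ]
}}

```text
clock: 18.2
ee_pos: [0.6139, 0.0093, 0.014]
ee_rot: [-3.11, 0.44, -0.0]
ft_force: [0.1, 0.2, -0.1]
gripper_width: 0.0853
grasp_force: 0.0
```

Request:
{"name": "send_rows", "arguments": {
  "commands": [
    [0,0,0,-0.4,0,0,0],
    [0,0,0,-0.8,0,0,0],
    [0,0,0,-1,0,0,0],
    [0,0,0,-1,0,0,0]
  ]
}}

```text
clock: 18.7
ee_pos: [0.6151, 0.0095, 0.1368]
ee_rot: [-3.109, 0.44, -0.007]
ft_force: [0.6, 0.8, -0.6]
gripper_width: 0.0853
grasp_force: 0.0
```

```bash
python3 - <<'E'
from h import *
f,c=grab('wrist','w11'); o=arm.get_obs(); print(o['ee_pos'].round(4),o['ft_force'].round(1),o['gripper_width'])
for z in (.042,.012): print(z,[r for r in rings(f,c,z,'white') if 25<r[4]<70])
for z in (.012,): print(z,[r for r in rings(f,c,z,'orange') if 25<r[4]<70])
f,c=grab('top','top11'); print([(r[0],r[1],r[4],r[6]) for r in rings(f,c,.012,'white') if 38<r[4]<60 and r[6][0]<.75]); print([(r[0],r[1],r[4],r[6]) for r in rings(f,c,.012,'orange') if 38<r[4]<60 and r[6][0]<.75])
print(go([.431,.0163,.11],np.radians(74)))
E
```

```text
[0.6141 0.0095 0.1345] [ 0.   0.3 -1.4] 0.0854241061082075
0.042 [(296.6, 327.4, 25.8, 39.8, np.float64(40.7), np.False_, [0.4621, 0.0114, 0.042]), (256.3, 189.3, 49.8, 51.6, np.float64(45.7), np.True_, [0.614, 0.0105, 0.042]), (129.6, 116.0, 57.6, 64.3, np.float64(54.5), np.True_, [0.7044, 0.0946, 0.042])]
0.012 [(296.6, 327.4, 25.8, 39.8, np.float64(45.4), np.False_, [0.4369, 0.0137, 0.012]), (256.3, 189.3, 49.8, 51.6, np.float64(50.9), np.True_, [0.6061, 0.0127, 0.012]), (129.6, 116.0, 57.6, 64.3, np.float64(60.7), np.True_, [0.7069, 0.1064, 0.012])]
0.012 [(103.4, 193.2, 42.7, 46.6, np.float64(47.5), np.True_, [0.6447, 0.1606, 0.012]), (349.9, 57.4, 28.4, 38.2, np.float64(34.1), np.False_, [0.6996, -0.1008, 0.012])]
[(258.0, 222.8, np.float64(44.4), [0.4285, 0.0125, 0.012]), (258.9, 156.8, np.float64(41.8), [0.6139, 0.008, 0.012])]
[(380.0, 157.3, np.float64(52.9), [0.6095, -0.3352, 0.012])]
[[-1.477, 0.368, 0.194], [-0.0, 0.0002, -0.0003]]
```

Request:
{"name": "send_rows", "arguments": {
  "commands": [
    [0,-0.4,0.1,0,0,0,0],
    [0,-0.74,0.184,0,0,0,0],
    [0,-0.74,0.184,0,0,0,0]
  ]
}}

```text
clock: 19.18
ee_pos: [0.5202, 0.0127, 0.1329]
ee_rot: [3.111, -0.439, -0.002]
ft_force: [0.4, -0.8, -0.7]
gripper_width: 0.0857
grasp_force: 0.0
```

Request:
{"name": "send_rows", "arguments": {
  "commands": [
    [0,-0.4,0.1,0.2,0,0,0],
    [0,-0.74,0.184,0.4,0,0,0],
    [0,-0.74,0.184,0.6,0,0,0],
    [0,-0.74,0.184,0.6,0,0,0]
  ]
}}

```text
clock: 19.68
ee_pos: [0.4296, 0.0158, 0.0597]
ee_rot: [3.109, -0.44, -0.006]
ft_force: [-0.2, -0.0, 0.7]
gripper_width: 0.0855
grasp_force: 0.0
```

```bash
python3 - <<'E'
from h import *
f,c=grab('wrist','w12'); o=arm.get_obs(); print(o['ee_pos'].round(4),o['ft_force'].round(1))
P=[r for r in rings(f,c,.012,'white') if 38<r[4]<55]; print(P)
for r in P: print(go([*r[6][:2],-.0245],np.radians(74)))
E
```

```text
[0.4307 0.0159 0.0613] [-0.5 -0.3  0.5]
[(259.6, 212.0, 34.2, 54.6, np.float64(40.6), np.False_, [0.4229, 0.0156, 0.012])]
[[-0.061, 0.019, 0.715], [0.0003, 0.0002, -0.0003]]
```

```bash
python3 - <<'E'
from h import *
c=load('w12'); f=cv2.imread('pics/w12.png')[:,:,::-1].copy()
hsv=cv2.cvtColor(f,cv2.COLOR_RGB2HSV); print(hsv[160:250:9,225:290:9].tolist() if 0 else '')
e=proj(c,[.431,.0163,.012]); print(e)
for u0 in (int(e[0]),): print([tuple(f[v,u0]) and f[v,u0].tolist() for v in range(int(e[1])-44,int(e[1])+45,4)])
print([f[int(e[1]),u].tolist() for u in range(int(e[0])-40,int(e[0])+41,4)])
E
```

```text
[255.65480835 202.22594551]
[[102, 114, 116], [91, 100, 105], [89, 99, 102], [148, 148, 141], [202, 200, 190], [202, 201, 191], [202, 199, 190], [169, 168, 160], [88, 99, 103], [89, 100, 104], [92, 100, 106], [139, 151, 157], [142, 155, 159], [111, 123, 126], [155, 154, 146], [237, 238, 229], [255, 255, 255], [255, 255, 255], [234, 234, 227], [154, 168, 173], [155, 168, 173], [153, 167, 174], [153, 168, 173]]
[[88, 98, 100], [88, 97, 101], [89, 98, 102], [193, 190, 181], [202, 199, 189], [202, 199, 189], [187, 185, 176], [137, 149, 154], [140, 154, 158], [140, 152, 158], [139, 151, 157], [139, 150, 156], [142, 155, 161], [141, 154, 158], [145, 150, 148], [220, 220, 210], [255, 255, 255], [255, 255, 255], [213, 214, 208], [144, 156, 161], [141, 155, 160]]
```

Part of the sleeve is in shadow. Its pixel profile spans v 172–231 and u 228–289, so it still lies at about (0.431, 0.015).

Request:
{"name": "send_rows", "arguments": {
  "commands": [
    [0,0,0.008,0.3,0,0,0],
    [0,0.003,0.008,0.55,0,0,0],
    [0,0.003,0.008,0.71,0,0,0],
    [0,0.003,0.008,0.71,0,0,0],
    [0.3,0.003,0.008,0.71,0,0,0]
  ]
}}

```text
clock: 20.35
ee_pos: [0.4322, 0.0154, -0.0218]
ee_rot: [-3.11, 0.44, -0.002]
ft_force: [-0.4, 0.7, 0.4]
gripper_width: 0.0696
grasp_force: 0.0
```

Request:
{"name": "send_rows", "arguments": {
  "commands": [
    [0.6,0,0,0,0,0,0],
    [1,0,0,0,0,0,0],
    [1,0,0,0,0,0,0],
    [1,0,0,0,0,0,0]
  ]
}}

```text
clock: 20.85
ee_pos: [0.4322, 0.0155, -0.0214]
ee_rot: [-3.11, 0.44, -0.004]
ft_force: [-1.0, 0.2, 5.2]
gripper_width: 0.0429
grasp_force: 60.0
```

Request:
{"name": "send_rows", "arguments": {
  "commands": [
    [1,0,0,-0.1,0,0,0],
    [1,0,0,-0.5,0,0,0],
    [1,0,0,-1,0,0,0],
    [1,0,0,-1,0,0,0],
    [1,0,0,-1,0,0,0]
  ]
}}

```text
clock: 21.48
ee_pos: [0.4309, 0.0154, 0.0969]
ee_rot: [-3.11, 0.44, -0.0]
ft_force: [-0.6, 0.1, -1.2]
gripper_width: 0.0424
grasp_force: 61.1
```

```bash
python3 - <<'E'
from h import *
f,c=grab('wrist','w13'); o=arm.get_obs(); print(o['ee_pos'].round(4),o['ft_force'].round(1),o['gripper_width'],o['grasp_force'])
g=f.min(2); Rt=R.from_rotvec(o['ee_rot']).as_matrix()
print('pred v,u',proj(c,o['ee_pos']+[0,0,.0365]), [proj(c,o['ee_pos']+Rt@[x,0,-.0365])[1].round(0) for x in (.023,-.023)])
print('col',[int(g[v,256]) for v in range(190,320,4)]); print('row',[int(g[255,u]) for u in range(190,320,4)])
print(go([.614,.0095,.09],np.radians(74)))
E
```

```text
[0.4305 0.0152 0.096 ] [ 0.1 -1.  -1. ] 0.04260488283082307 61.05504769831896
pred v,u [258.55521867 259.00968345] [np.float64(213.0), np.float64(300.0)]
col [112, 149, 148, 149, 160, 159, 179, 198, 197, 195, 195, 188, 159, 159, 160, 158, 157, 158, 157, 156, 160, 158, 165, 198, 213, 255, 255, 185, 38, 36, 30, 31, 36]
row [124, 125, 121, 34, 33, 92, 196, 196, 195, 196, 173, 157, 157, 157, 158, 156, 157, 157, 156, 158, 157, 157, 154, 192, 196, 196, 195, 188, 36, 25, 69, 125, 126]
[[1.482, -0.379, 0.048], [0.0, 0.0002, -0.0003]]
```

Request:
{"name": "send_rows", "arguments": {
  "commands": [
    [1,0.4,-0.1,0,0,0,0],
    [1,0.741,-0.19,0,0,0,0],
    [1,0.741,-0.19,0,0,0,0]
  ]
}}

```text
clock: 21.9
ee_pos: [0.5229, 0.0118, 0.0931]
ee_rot: [3.107, -0.442, -0.01]
ft_force: [0.0, 0.4, -1.3]
gripper_width: 0.0429
grasp_force: 61.1
```

Request:
{"name": "send_rows", "arguments": {
  "commands": [
    [1,0.4,-0.1,0,0,0,0],
    [1,0.741,-0.19,0,0,0,0],
    [1,0.741,-0.19,0,0,0,0],
    [1,0.741,-0.19,0.05,0,0,0],
    [1,0.741,-0.19,0.05,0,0,0]
  ]
}}

```text
clock: 22.52
ee_pos: [0.6134, 0.0097, 0.0903]
ee_rot: [-3.111, 0.44, 0.001]
ft_force: [0.2, -0.6, -0.9]
gripper_width: 0.0425
grasp_force: 61.1
```

```bash
python3 - <<'E'
from h import *
f,c=grab('wrist','w14'); o=arm.get_obs(); print(o['ee_pos'].round(4),o['ft_force'].round(1),o['gripper_width'],o['grasp_force'])
print(go([.6137,.0095,.052],np.radians(74)))
E
```

```text
[0.6137 0.0097 0.0909] [ 0.5 -0.5  0.1] 0.042695793952948986 61.05618875473738
[[0.001, 0.002, 0.324], [-0.0, 0.0, -0.0003]]
```

Request:
{"name": "send_rows", "arguments": {
  "commands": [
    [1,0,0,0.15,0,0,0],
    [1,0,0,0.25,0,0,0],
    [1,0,0,0.32,0,0,0],
    [1,0,0,0.38,0,0,0],
    [1,0,0,0.4,0,0,0]
  ]
}}

```text
clock: 23.2
ee_pos: [0.6144, 0.0095, 0.0421]
ee_rot: [3.11, -0.441, -0.001]
ft_force: [-0.2, -0.4, -0.6]
gripper_width: 0.0428
grasp_force: 61.1
```

Request:
{"name": "send_rows", "arguments": {
  "commands": [
    [1,0,0,0.06,0,0,0],
    [1,0,0,0.12,0,0,0],
    [1,0,0,0.14,0,0,0],
    [1,0,0,0.14,0,0,0]
  ]
}}

```text
clock: 23.7
ee_pos: [0.6144, 0.0096, 0.0257]
ee_rot: [3.11, -0.441, -0.001]
ft_force: [0.5, 0.1, -1.5]
gripper_width: 0.0425
grasp_force: 61.1
```

Released here, the sleeve drops about 4 mm; then I raise and go to the collar.

Request:
{"name": "send_rows", "arguments": {
  "commands": [
    [0.3,0,0,0.01,0,0,0],
    [0.2,0,0,0.01,0,0,0],
    [0,0,0,0.01,0,0,0],
    [0,0,0,0.01,0,0,0]
  ]
}}

```text
clock: 24.2
ee_pos: [0.6146, 0.0096, 0.0249]
ee_rot: [-3.11, 0.44, -0.0]
ft_force: [-0.6, 0.5, 0.2]
gripper_width: 0.0852
grasp_force: 0.0
```

Request:
{"name": "send_rows", "arguments": {
  "commands": [
    [0,0,0,-0.4,0,0,0],
    [0,0,0,-0.8,0,0,0],
    [0,0,0,-1,0,0,0],
    [0,0,0,-1,0,0,0]
  ]
}}

```text
clock: 24.7
ee_pos: [0.6158, 0.0098, 0.1476]
ee_rot: [-3.109, 0.44, -0.007]
ft_force: [0.4, 0.4, -0.4]
gripper_width: 0.0856
grasp_force: 0.0
```

```bash
python3 - <<'E'
from h import *
f,c=grab('wrist','w15'); o=arm.get_obs(); print(o['ee_pos'].round(4),o['ft_force'].round(1),o['gripper_width'])
for z in (.054,): print(z,[r for r in rings(f,c,z,'white') if 25<r[4]<70])
P=[r for r in rings(f,c,.012,'orange') if 40<r[4]<60]; print(P)
for r in P: print(go([*r[6][:2],.085],np.radians(74)))
f,c=grab('side','side15'); 
f,c=grab('top','top15'); print([(r[0],r[1],r[4],r[6]) for r in rings(f,c,.012,'white') if 30<r[4]<60 and r[6][0]<.75])
E
```

```text
[0.6149 0.0098 0.1453] [-0.1  0.  -1.1] 0.08530582253635768
0.054 [(-2.8, 273.3, 20.3, 33.5, np.float64(35.5), np.False_, [0.6035, 0.2808, 0.054]), (256.2, 190.0, 50.0, 52.0, np.float64(45.8), np.True_, [0.6144, 0.0109, 0.054]), (135.0, 116.3, 55.3, 61.4, np.float64(51.7), np.True_, [0.7035, 0.0902, 0.054])]
[(108.8, 190.9, 41.4, 44.9, np.float64(47.3), np.True_, [0.6448, 0.1607, 0.012])]
[[-0.11, -1.276, 0.504], [-0.0002, -0.0002, -0.0003]]
[(258.8, 156.0, np.float64(42.5), [0.6162, 0.0084, 0.012])]
```

Request:
{"name": "send_rows", "arguments": {
  "commands": [
    [0,-0.05,-0.4,0,0,0,0],
    [0,-0.055,-0.638,0,0,0,0],
    [0,-0.055,-0.638,0,0,0,0]
  ]
}}

```text
clock: 25.22
ee_pos: [0.6292, 0.0867, 0.143]
ee_rot: [3.11, -0.437, -0.004]
ft_force: [-0.3, -0.3, 0.1]
gripper_width: 0.0853
grasp_force: 0.0
```

Request:
{"name": "send_rows", "arguments": {
  "commands": [
    [0,-0.05,-0.4,0.1,0,0,0],
    [0,-0.055,-0.638,0.4,0,0,0],
    [0,-0.055,-0.638,0.6,0,0,0],
    [0,-0.055,-0.638,0.6,0,0,0]
  ]
}}

```text
clock: 25.72
ee_pos: [0.6428, 0.1595, 0.0695]
ee_rot: [3.107, -0.44, -0.008]
ft_force: [-0.6, -0.7, 0.1]
gripper_width: 0.0856
grasp_force: 0.0
```

```bash
python3 - <<'E'
from h import *
f,c=grab('wrist','w16'); o=arm.get_obs(); print(o['ee_pos'].round(4),o['ft_force'].round(1))
P=[r for r in rings(f,c,.012,'orange') if 30<r[4]<60]; print(P)
for r in P: print(go([*r[6][:2],-.0225],np.radians(74)))
t=load('top1')
for n in ('top1','top15','top0'):
    img=cv2.imread(f'pics/{n}.png'); h=cv2.cvtColor(img,cv2.COLOR_BGR2HSV); m=cv2.inRange(h,(0,0,185),(179,60,255))
    k,_,s,ce=cv2.connectedComponentsWithStats(m); print(n,[(s[i,4],ce[i].round(0).tolist(),atz(load(n),ce[i],.012)[:2].round(3).tolist()) for i in range(1,k) if 80<s[i,4]<400])
E
```

```text
[0.644  0.1595 0.072 ] [-0.2 -0.1  1.4]
[(251.6, 197.7, 57.0, 57.3, np.float64(43.8), np.True_, [0.6455, 0.1627, 0.012])]
[[0.005, -0.031, 0.788], [0.0003, 0.0002, -0.0004]]
top1 [(np.int32(350), [191.0, 100.0], [0.78, 0.202]), (np.int32(187), [229.0, 125.0], [0.706, 0.091]), (np.int32(253), [154.0, 159.0], [0.611, 0.303]), (np.int32(90), [385.0, 154.0], [0.619, -0.351]), (np.int32(192), [136.0, 275.0], [0.288, 0.353])]
top15 [(np.int32(172), [435.0, 72.0], [0.861, -0.509]), (np.int32(105), [200.0, 86.0], [0.823, 0.175]), (np.int32(81), [386.0, 154.0], [0.619, -0.351]), (np.int32(124), [259.0, 157.0], [0.612, 0.009])]
top0 [(np.int32(153), [436.0, 72.0], [0.861, -0.511]), (np.int32(314), [190.0, 101.0], [0.78, 0.202]), (np.int32(113), [230.0, 127.0], [0.7, 0.09]), (np.int32(192), [153.0, 159.0], [0.611, 0.306]), (np.int32(180), [205.0, 214.0], [0.454, 0.16]), (np.int32(193), [258.0, 223.0], [0.428, 0.012])]
```

Request:
{"name": "send_rows", "arguments": {
  "commands": [
    [0,0.005,-0.02,0.3,0,0,0],
    [0,0.005,-0.02,0.6,0,0,0],
    [0,0.005,-0.02,0.79,0,0,0],
    [0,0.005,-0.02,0.79,0,0,0],
    [0.3,0.005,-0.02,0.79,0,0,0]
  ]
}}

```text
clock: 26.4
ee_pos: [0.6471, 0.1626, -0.0193]
ee_rot: [-3.109, 0.44, -0.005]
ft_force: [0.1, -0.0, 0.4]
gripper_width: 0.0697
grasp_force: 0.0
```

Request:
{"name": "send_rows", "arguments": {
  "commands": [
    [0.6,0,0,0,0,0,0],
    [1,0,0,0,0,0,0],
    [1,0,0,0,0,0,0],
    [1,0,0,0,0,0,0]
  ]
}}

```text
clock: 26.9
ee_pos: [0.647, 0.1628, -0.0192]
ee_rot: [-3.109, 0.44, -0.005]
ft_force: [-2.2, -0.2, 6.0]
gripper_width: 0.0422
grasp_force: 59.9
```

Request:
{"name": "send_rows", "arguments": {
  "commands": [
    [1,0,0,-0.1,0,0,0],
    [1,0,0,-0.5,0,0,0],
    [1,0,0,-1,0,0,0],
    [1,0,0,-1,0,0,0],
    [1,0,0,-1,0,0,0]
  ]
}}

```text
clock: 27.52
ee_pos: [0.6455, 0.1627, 0.0984]
ee_rot: [-3.109, 0.44, -0.0]
ft_force: [-0.3, 0.4, -2.7]
gripper_width: 0.0419
grasp_force: 61.1
```

```bash
python3 - <<'E'
from h import *
f,c=grab('wrist','w17'); o=arm.get_obs(); print(o['ee_pos'].round(4),o['ft_force'].round(1),o['gripper_width'],o['grasp_force'])
z=o['ee_pos'][2]+.035
print([r for r in rings(f,c,z,'orange') if 30<r[4]<60],[r for r in rings(f,c,.054,'white') if 30<r[4]<60])
print(go([.614,.0096,.1],np.radians(74)))
E
```

```text
[0.645  0.1625 0.0971] [ 0.8  0.7 -1.9] 0.041962172004084405 61.07175786048174
[(255.2, 254.0, 86.2, 89.4, np.float64(43.1), np.True_, [0.6471, 0.1636, 0.1321])] [(87.3, 281.2, 24.5, 54.7, np.float64(44.7), np.False_, [0.6219, 0.31, 0.054]), (468.4, 188.6, 51.2, 62.1, np.float64(46.9), np.False_, [0.615, 0.0116, 0.054]), (332.2, 96.8, 67.9, 73.2, np.float64(48.6), np.True_, [0.7043, 0.0941, 0.054])]
[[0.106, 1.296, -0.024], [0.0001, 0.0003, -0.0003]]
```

Request:
{"name": "send_rows", "arguments": {
  "commands": [
    [1,0.03,0.4,0,0,0,0],
    [1,0.053,0.648,0,0,0,0],
    [1,0.053,0.648,0,0,0,0]
  ]
}}

```text
clock: 27.95
ee_pos: [0.6292, 0.084, 0.0966]
ee_rot: [3.109, -0.444, -0.004]
ft_force: [0.1, 0.5, -1.1]
gripper_width: 0.0422
grasp_force: 61.1
```

Request:
{"name": "send_rows", "arguments": {
  "commands": [
    [1,0.03,0.4,0,0,0,0],
    [1,0.053,0.648,0,0,0,0],
    [1,0.053,0.648,0,0,0,0],
    [1,0.053,0.648,0,0,0,0]
  ]
}}

```text
clock: 28.45
ee_pos: [0.6145, 0.0103, 0.0971]
ee_rot: [3.11, -0.44, -0.002]
ft_force: [0.8, -0.1, -1.3]
gripper_width: 0.0421
grasp_force: 61.2
```

```bash
python3 - <<'E'
from h import *
o=arm.get_obs(); print(o['ee_pos'].round(4),o['ft_force'].round(1),o['gripper_width'],o['grasp_force'])
print(go([.614,.0096,.055],np.radians(74)))
E
```

```text
[0.6145 0.0103 0.0971] [ 0.8 -0.1 -1.3] 0.042051216281586985 61.173993945121765
[[-0.002, 0.007, 0.351], [0.0001, 0.0002, -0.0003]]
```

Request:
{"name": "send_rows", "arguments": {
  "commands": [
    [1,0,0.005,0.15,0,0,0],
    [1,0,0.005,0.25,0,0,0],
    [1,0,0.005,0.32,0,0,0],
    [1,0,0.005,0.36,0,0,0],
    [1,0,0.005,0.38,0,0,0]
  ]
}}

```text
clock: 29.08
ee_pos: [0.6145, 0.009, 0.0522]
ee_rot: [3.111, -0.44, -0.0]
ft_force: [0.1, 0.2, 0.1]
gripper_width: 0.0423
grasp_force: 61.2
```

Request:
{"name": "send_rows", "arguments": {
  "commands": [
    [1,0,0,0.05,0,0,0],
    [1,0,0,0.1,0,0,0],
    [1,0,0,0.12,0,0,0],
    [1,0,0,0.12,0,0,0]
  ]
}}

```text
clock: 29.58
ee_pos: [0.6144, 0.009, 0.0377]
ee_rot: [3.11, -0.44, -0.001]
ft_force: [0.8, 1.4, -0.9]
gripper_width: 0.0421
grasp_force: 61.2
```

Request:
{"name": "send_rows", "arguments": {
  "commands": [
    [1,0,0,0.02,0,0,0],
    [0.3,0,0,0.02,0,0,0],
    [0.2,0,0,0.02,0,0,0],
    [0,0,0,0.02,0,0,0],
    [0,0,0,0.02,0,0,0]
  ]
}}

```text
clock: 30.2
ee_pos: [0.6146, 0.009, 0.0357]
ee_rot: [-3.11, 0.44, -0.0]
ft_force: [-0.6, -0.3, 0.4]
gripper_width: 0.0854
grasp_force: 0.0
```

Request:
{"name": "send_rows", "arguments": {
  "commands": [
    [0,0,0,-0.4,0,0,0],
    [0,0,0,-0.8,0,0,0],
    [0,0,0,-1,0,0,0],
    [0,0,0,-1,0,0,0]
  ]
}}

```text
clock: 30.7
ee_pos: [0.6157, 0.0091, 0.1585]
ee_rot: [-3.109, 0.44, -0.007]
ft_force: [-0.8, 0.3, -1.3]
gripper_width: 0.0855
grasp_force: 0.0
```

```bash
python3 - <<'E'
from h import *
f,c=grab('wrist','w18'); o=arm.get_obs(); print(o['ee_pos'].round(4),o['ft_force'].round(1),o['qpos'].round(2))
print([r for r in rings(f,c,.066,'orange') if 30<r[4]<60],[r for r in rings(f,c,.012,'white') if 25<r[4]<60])
f,c=grab('side','side18'); print([(r[0],r[1],r[4],r[6]) for r in rings(f,c,.066,'orange') if 38<r[4]<60], proj(c,[.614,.0096,.066]))
print(go([.491,.35,.12],np.radians(74)))
E
```

```text
[0.6148 0.0092 0.1563] [-0.6 -0.9 -0.2] [ 0.34  0.08  0.03 -0.   -1.52  0.95]
[(255.4, 189.8, 43.2, 47.9, np.float64(42.0), np.True_, [0.615, 0.0107, 0.066])] [(6.3, 268.6, 15.8, 40.0, np.float64(50.3), np.False_, [0.59, 0.3242, 0.012]), (138.9, 116.2, 53.4, 58.6, np.float64(59.3), np.True_, [0.7066, 0.1057, 0.012])]
[(246.4, 135.0, np.float64(42.2), [0.6026, -0.3172, 0.066])] [216.9766747  193.83359947]
[[-1.775, -2.443, 0.293], [-0.0, 0.0001, -0.0003]]
```

Request:
{"name": "send_rows", "arguments": {
  "commands": [
    [0,-0.3,-0.4,0,0,0,0],
    [0,-0.592,-0.814,0,0,0,0],
    [0,-0.592,-0.814,0,0,0,0]
  ]
}}

```text
clock: 31.18
ee_pos: [0.5717, 0.1257, 0.1539]
ee_rot: [3.111, -0.433, -0.004]
ft_force: [-0.4, 0.1, 0.0]
gripper_width: 0.0854
grasp_force: 0.0
```

Request:
{"name": "send_rows", "arguments": {
  "commands": [
    [0,-0.3,-0.4,0,0,0,0],
    [0,-0.592,-0.814,0,0,0,0],
    [0,-0.592,-0.814,0,0,0,0]
  ]
}}

```text
clock: 31.55
ee_pos: [0.5307, 0.2385, 0.1538]
ee_rot: [3.11, -0.434, -0.003]
ft_force: [0.3, -0.6, 0.2]
gripper_width: 0.0852
grasp_force: 0.0
```

Request:
{"name": "send_rows", "arguments": {
  "commands": [
    [0,-0.3,-0.4,0,0,0,0],
    [0,-0.592,-0.814,0,0,0,0],
    [0,-0.592,-0.814,0.2,0,0,0],
    [0,-0.592,-0.814,0.25,0,0,0]
  ]
}}

```text
clock: 32.05
ee_pos: [0.4905, 0.3484, 0.1226]
ee_rot: [3.107, -0.44, -0.004]
ft_force: [0.7, -1.3, 0.7]
gripper_width: 0.0854
grasp_force: 0.0
```

```bash
python3 - <<'E'
from h import *
f,c=grab('wrist','w19'); o=arm.get_obs(); print(o['ee_pos'].round(4),o['qpos'].round(2))
print([r for r in rings(f,c,.068,'red')])
e=proj(c,[.4915,.349,.0925]); print(e, [proj(c,[*p,.055]).round(0).tolist() for p in ((.4481,.3242),(.468,.394),(.5371,.3741),(.5173,.3046))])
# screws: small bright low-sat blobs
h=cv2.cvtColor(f,cv2.COLOR_RGB2HSV); m=cv2.inRange(h,(0,0,150),(179,80,255)); k,_,s,ce=cv2.connectedComponentsWithStats(m)
for i in range(1,k):
    if 6<s[i,4]<200: print(s[i,4],ce[i].round(1),atz(c,ce[i],.055).round(4))
cv2.imwrite('pics/c12.png',cv2.resize(cv2.imread('pics/w19.png')[int(e[1])-75:int(e[1])+75,int(e[0])-90:int(e[0])+90],(720,600),interpolation=cv2.INTER_CUBIC))
E
```

```text
[0.4909 0.3481 0.1229] [ 0.95  0.06 -0.05 -0.   -1.47  0.34]
[(255.1, 199.6, 57.5, 63.8, np.float64(48.3), np.False_, [0.4919, 0.3491, 0.068])]
[255.65664955 210.87475735] [[299.0, 235.0], [211.0, 236.0], [207.0, 149.0], [302.0, 149.0]]
48 [208.  149.8] [0.5365 0.3738 0.055 ]
52 [302.5 149.5] [0.5165 0.3042 0.055 ]
13 [308. 208.] [0.4692 0.3112 0.055 ]
7 [282. 218.] [0.4667 0.3336 0.055 ]
104 [255.7 226.9] [0.4652 0.3564 0.055 ]
9 [307. 229.] [0.4516 0.3162 0.055 ]
48 [298.9 236.5] [0.4469 0.3243 0.055 ]
41 [212.  236.8] [0.4669 0.3937 0.055 ]
8 [252.5 242. ] [0.4529 0.3627 0.055 ]
50 [122.5 289. ] [0.4412 0.4859 0.055 ]
52 [387.5 289.2] [0.375  0.2607 0.055 ]
41 [345.5 318.2] [0.3558 0.3026 0.055 ]
62 [356.9 318.9] [0.3519 0.2927 0.055 ]
61 [279.5 330.5] [0.36   0.3639 0.055 ]
```

Request:
{"name": "send_rows", "arguments": {
  "commands": [
    [0.3,0.007,-0.011,0.2,0,0,0],
    [0.3,0.007,-0.011,0.4,0,0,0],
    [0.3,0.007,-0.011,0.55,0,0,0],
    [0.3,0.007,-0.011,0.62,0,0,0],
    [0.3,0.007,-0.011,0.62,0,0,0]
  ]
}}

```text
clock: 32.72
ee_pos: [0.4925, 0.3503, 0.0511]
ee_rot: [3.11, -0.441, -0.0]
ft_force: [-0.1, -0.6, 0.2]
gripper_width: 0.0598
grasp_force: 0.0
```

Request:
{"name": "send_rows", "arguments": {
  "commands": [
    [0.6,0,0,0,0,0,0],
    [1,0,0,0,0,0,0],
    [1,0,0,0,0,0,0],
    [1,0,0,0,0,0,0]
  ]
}}

```text
clock: 33.22
ee_pos: [0.492, 0.3485, 0.0525]
ee_rot: [3.106, -0.441, -0.001]
ft_force: [-5.4, -9.5, 7.1]
gripper_width: 0.0162
grasp_force: 62.9
```

Request:
{"name": "send_rows", "arguments": {
  "commands": [
    [1,-0.005,0.012,0,0,0,0.02],
    [1,-0.005,0.012,0,0,0,0.045],
    [1,-0.005,0.012,0,0,0,0.07],
    [1,-0.005,0.012,0,0,0,0.09],
    [1,-0.005,0.012,0,0,0,0.09]
  ]
}}

```text
clock: 33.85
ee_pos: [0.492, 0.3484, 0.0535]
ee_rot: [2.862, -1.293, 0.003]
ft_force: [-2.4, -6.3, 8.5]
gripper_width: 0.0165
grasp_force: 63.1
```

Request:
{"name": "send_rows", "arguments": {
  "commands": [
    [1,0,0,0,0,0,0.02],
    [1,0,0,0,0,0,0.04],
    [1,0,0,0,0,0,0.05],
    [1,0,0,0,0,0,0.05]
  ]
}}

```text
clock: 34.35
ee_pos: [0.4921, 0.3483, 0.0537]
ee_rot: [2.626, -1.724, 0.004]
ft_force: [-3.0, -6.4, 8.1]
gripper_width: 0.0165
grasp_force: 63.2
```

Request:
{"name": "send_rows", "arguments": {
  "commands": [
    [1,0,0,-0.025,0,0,0],
    [1,0,0,-0.05,0,0,0],
    [1,0,0,-0.07,0,0,0],
    [1,0,0,-0.07,0,0,0]
  ]
}}

```text
clock: 34.85
ee_pos: [0.4919, 0.3483, 0.0613]
ee_rot: [2.626, -1.723, 0.003]
ft_force: [-0.8, -4.6, 4.4]
gripper_width: 0.0167
grasp_force: 62.6
```

Request:
{"name": "send_rows", "arguments": {
  "commands": [
    [0.6,0,0,0,0,0,0],
    [0.3,0,0,0,0,0,0],
    [0.3,0,0,0,0,0,0]
  ]
}}

```text
clock: 35.22
ee_pos: [0.4912, 0.3497, 0.0595]
ee_rot: [-2.627, 1.723, 0.0]
ft_force: [-0.4, 0.4, 0.1]
gripper_width: 0.0599
grasp_force: 0.0
```

Request:
{"name": "send_rows", "arguments": {
  "commands": [
    [0.3,0,0,-0.4,0,0,0],
    [0.3,0,0,-0.7,0,0,0],
    [0.3,0,0,-0.7,0,0,0],
    [0.3,0,0,-0.7,0,0,0]
  ]
}}

```text
clock: 35.72
ee_pos: [0.4909, 0.3495, 0.1428]
ee_rot: [2.626, -1.723, -0.001]
ft_force: [0.3, -0.2, -0.4]
gripper_width: 0.0596
grasp_force: 0.0
```

```bash
python3 - <<'E'
from h import *
f,c=grab('side','side20'); w,_=grab('wrist','w20'); o=arm.get_obs(); print(o['ee_pos'].round(4),o['qpos'].round(2))
I=[cv2.imread(f'pics/{n}.png') for n in ('side5','side20')]
ims=[cv2.resize(a[255:320,200:265],(260,260),interpolation=cv2.INTER_CUBIC) for a in I]+[cv2.resize(I[1][155:220,185:250],(260,260),interpolation=cv2.INTER_CUBIC)]
cv2.imwrite('pics/c13.png',np.hstack(ims))
E
```

```text
[0.4908 0.3492 0.1419] [ 0.95  0.05 -0.02 -0.   -1.5  -0.54]
```

View pics/c13.png

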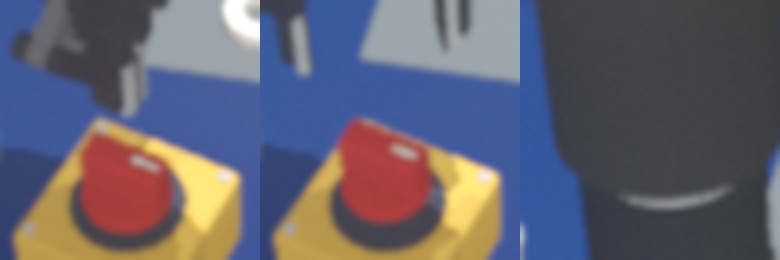

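The crop shows the stop popped up again: its wing top is at row 120, against 133 when latched, and the head is back at rest. Next is the key.

```bash
python3 - <<'E'
from h import *
print(go([.485,-.335,.14]))
E
```

```text
[[5.21, 2.316, 0.025]]
```

Request:
{"name": "send_rows", "arguments": {
  "commands": [
    [1,0.434,0.193,0,0,0,0],
    [1,0.868,0.386,0,0,0,0],
    [1,0.868,0.386,0,0,0,0]
  ]
}}

```text
clock: 36.2
ee_pos: [0.4902, 0.2327, 0.1432]
ee_rot: [2.624, -1.726, -0.0]
ft_force: [0.3, 0.3, -0.3]
gripper_width: 0.0056
grasp_force: 0.0
```

Request:
{"name": "send_rows", "arguments": {
  "commands": [
    [1,0.434,0.193,0,0,0,0],
    [1,0.868,0.386,0,0,0,0],
    [1,0.868,0.386,0,0,0,0]
  ]
}}

```text
clock: 36.58
ee_pos: [0.4892, 0.1192, 0.1432]
ee_rot: [2.624, -1.727, -0.0]
ft_force: [-0.9, 0.7, -1.2]
gripper_width: 0.0002
grasp_force: 0.0
```

Request:
{"name": "send_rows", "arguments": {
  "commands": [
    [1,0.434,0.193,0,0,0,0],
    [1,0.868,0.386,0,0,0,0],
    [1,0.868,0.386,0,0,0,0]
  ]
}}

```text
clock: 36.95
ee_pos: [0.4883, 0.0055, 0.143]
ee_rot: [2.623, -1.727, -0.001]
ft_force: [-0.7, 1.0, 0.4]
gripper_width: -0.0002
grasp_force: 0.0
```

Request:
{"name": "send_rows", "arguments": {
  "commands": [
    [1,0.434,0.193,0,0,0,0],
    [1,0.868,0.386,0,0,0,0],
    [1,0.868,0.386,0,0,0,0]
  ]
}}

```text
clock: 37.33
ee_pos: [0.4873, -0.1082, 0.1427]
ee_rot: [2.623, -1.727, -0.002]
ft_force: [0.5, 1.0, 0.2]
gripper_width: -0.0
grasp_force: 0.0
```

Request:
{"name": "send_rows", "arguments": {
  "commands": [
    [1,0.434,0.193,0,0,0,0],
    [1,0.868,0.386,0,0,0,0],
    [1,0.868,0.386,0,0,0,0]
  ]
}}

```text
clock: 37.7
ee_pos: [0.4864, -0.2217, 0.1423]
ee_rot: [2.624, -1.726, -0.003]
ft_force: [0.3, 0.5, -0.6]
gripper_width: -0.0002
grasp_force: 0.0
```

Request:
{"name": "send_rows", "arguments": {
  "commands": [
    [1,0.434,0.193,0,0,0,0],
    [1,0.8,0.36,0,0,0,0],
    [1,0.8,0.36,0,0,0,0],
    [1,0.8,0.36,0,0,0,0]
  ]
}}

```text
clock: 38.2
ee_pos: [0.4858, -0.3241, 0.1429]
ee_rot: [-2.628, 1.721, 0.002]
ft_force: [0.8, 1.2, 0.2]
gripper_width: -0.0002
grasp_force: 0.0
```

```bash
python3 - <<'E'
from h import *
f,c=grab('wrist','w21'); o=arm.get_obs(); print(o['ee_pos'].round(4),o['qpos'].round(2),o['gripper_width'])
P=rings(f,c,.075,'green'); print(P)
for r in P: print(go([*r[6][:2],.065]))
s,sc=grab('side','side21'); t,tc=grab('top','top21')
print([(r[0],r[1],r[4],r[6]) for r in rings(s,sc,.075,'green')],[(r[0],r[1],r[4],r[6]) for r in rings(t,tc,.075,'green')])
# stack check: collar & whites
print([(r[0],r[1],r[4],r[6]) for r in rings(t,tc,.066,'orange') if 35<r[4]<60 and abs(r[6][1])<.2], proj(sc,[.614,.0096,.066]),[(r[0],r[1],r[4],r[6]) for r in rings(s,sc,.066,'orange') if 30<r[4]<60])
E
```

```text
[ 0.4858 -0.324   0.1432] [-0.25  0.   -0.07 -0.   -1.5   0.66] -0.00021901840260149413
[(260.8, 181.5, 45.5, 47.1, np.float64(37.1), np.True_, [0.487, -0.3355, 0.075])]
[[0.093, 0.029, 0.652]]
[] [(389.1, 200.2, np.float64(39.2), [0.4836, -0.3362, 0.075])]
[(259.0, 154.9, np.float64(44.8), [0.6097, 0.0077, 0.066])] [216.9766747  193.83359947] [(218.0, 195.1, np.float64(38.2), [0.6099, 0.0146, 0.066]), (246.4, 135.0, np.float64(41.5), [0.6024, -0.3171, 0.066]), (177.0, 122.0, np.float64(37.4), [0.8644, -0.3683, 0.066]), (187.9, 119.0, np.float64(54.8), [0.8332, -0.3964, 0.066])]
```

Request:
{"name": "send_rows", "arguments": {
  "commands": [
    [1,0.05,0.01,0.3,0,0,0],
    [1,0.09,0.03,0.55,0,0,0],
    [1,0.09,0.03,0.72,0,0,0],
    [1,0.09,0.03,0.735,0,0,0],
    [1,0.09,0.03,0.735,0,0,0]
  ]
}}

```text
clock: 38.98
ee_pos: [0.4868, -0.3371, 0.0567]
ee_rot: [2.628, -1.722, 0.003]
ft_force: [-0.1, -0.1, 0.8]
gripper_width: 0.0001
grasp_force: 0.0
```

Request:
{"name": "send_rows", "arguments": {
  "commands": [
    [1,0,0,0.015,0,0,0],
    [1,0,0,0.03,0,0,0],
    [1,0,0,0.03,0,0,0]
  ]
}}

```text
clock: 39.35
ee_pos: [0.486, -0.337, 0.0518]
ee_rot: [-2.627, 1.723, -0.0]
ft_force: [0.0, 0.5, 0.5]
gripper_width: -0.0002
grasp_force: 0.0
```

Request:
{"name": "send_rows", "arguments": {
  "commands": [
    [1,0,0,0.015,0,0,0],
    [1,0,0,0.03,0,0,0],
    [1,0,0,0.04,0,0,0],
    [1,0,0,0.04,0,0,0]
  ]
}}

```text
clock: 39.85
ee_pos: [0.4862, -0.3372, 0.0473]
ee_rot: [2.627, -1.723, 0.001]
ft_force: [-0.6, 0.6, 3.9]
gripper_width: -0.0001
grasp_force: 2.1
```

Request:
{"name": "send_rows", "arguments": {
  "commands": [
    [1,0,0,0.01,0,0,0],
    [1,0,0,0.02,0,0,0],
    [1,0,0,0.02,0,0,0]
  ]
}}

```text
clock: 40.22
ee_pos: [0.4863, -0.3373, 0.0456]
ee_rot: [2.627, -1.723, 0.002]
ft_force: [-1.8, 2.1, 8.1]
gripper_width: 0.0001
grasp_force: 4.1
```

Request:
{"name": "send_rows", "arguments": {
  "commands": [
    [1,0,0,0.008,0,0,0],
    [1,0,0,0.008,0,0,0]
  ]
}}

```text
clock: 40.48
ee_pos: [0.4864, -0.3375, 0.0454]
ee_rot: [2.627, -1.722, 0.003]
ft_force: [-3.2, 2.3, 11.6]
gripper_width: 0.0001
grasp_force: 5.8
```

Request:
{"name": "send_rows", "arguments": {
  "commands": [
    [1,0,0,-0.007,0,0,0],
    [1,0,0,-0.007,0,0,0],
    [1,0,0,-0.007,0,0,0],
    [1,0,0,-0.007,0,0,0],
    [1,0,0,-0.007,0,0,0]
  ]
}}

```text
clock: 41.1
ee_pos: [0.4864, -0.3373, 0.0456]
ee_rot: [2.627, -1.722, 0.002]
ft_force: [-1.2, 2.5, 9.1]
gripper_width: -0.0001
grasp_force: 4.3
```

Request:
{"name": "send_rows", "arguments": {
  "commands": [
    [1,0,0,0,0,0,0],
    [1,0,0,0,0,0,0],
    [1,0,0,0,0,0,0],
    [1,0,0,0,0,0,0],
    [1,0,0,0,0,0,0]
  ]
}}

```text
clock: 41.72
ee_pos: [0.4863, -0.3373, 0.0456]
ee_rot: [2.627, -1.723, 0.002]
ft_force: [-2.0, 2.6, 9.2]
gripper_width: 0.0001
grasp_force: 4.3
```

Request:
{"name": "send_rows", "arguments": {
  "commands": [
    [1,0,0,0,0,0,0],
    [1,0,0,0,0,0,0],
    [1,0,0,0,0,0,0],
    [1,0,0,0,0,0,0],
    [1,0,0,0,0,0,0]
  ]
}}

```text
clock: 42.35
ee_pos: [0.4864, -0.3373, 0.0456]
ee_rot: [2.627, -1.722, 0.002]
ft_force: [-2.4, 1.6, 8.2]
gripper_width: -0.0003
grasp_force: 4.3
```

Request:
{"name": "send_rows", "arguments": {
  "commands": [
    [1,0,0,0.02,0,0,0],
    [1,0,0,0.04,0,0,0],
    [1,0,0,0.06,0,0,0],
    [1,0,0,0.07,0,0,0],
    [1,0,0,0.07,0,0,0]
  ]
}}

```text
clock: 42.98
ee_pos: [0.4868, -0.3378, 0.0404]
ee_rot: [2.627, -1.721, 0.006]
ft_force: [-6.1, 6.2, 21.4]
gripper_width: -0.0001
grasp_force: 10.8
```

Request:
{"name": "send_rows", "arguments": {
  "commands": [
    [1,0,0,0.01,0,0,0],
    [1,0,0,0.01,0,0,0],
    [1,0,0,0.01,0,0,0]
  ]
}}

```text
clock: 43.35
ee_pos: [0.487, -0.338, 0.0404]
ee_rot: [2.627, -1.721, 0.007]
ft_force: [-8.5, 9.2, 26.1]
gripper_width: 0.0001
grasp_force: 13.0
```

Request:
{"name": "send_rows", "arguments": {
  "commands": [
    [1,0,0,-0.1,0,0,0],
    [1,0,0,-0.3,0,0,0],
    [1,0,0,-0.7,0,0,0],
    [1,0,0,-0.9,0,0,0],
    [1,0,0,-0.9,0,0,0]
  ]
}}

```text
clock: 43.98
ee_pos: [0.4869, -0.3373, 0.1444]
ee_rot: [-2.626, 1.722, -0.004]
ft_force: [0.9, 1.5, -0.8]
gripper_width: 0.0
grasp_force: 0.0
```

```bash
python3 - <<'E'
from h import *
o=arm.get_obs(); print(o['ee_pos'].round(4),o['ft_force'].round(1),o['clock'])
w,wc=grab('wrist','w30'); t,tc=grab('top','top30'); s,sc=grab('side','side30')
print(rings(w,wc,.075,'green'))
print([(r[0],r[1],r[4],r[6]) for r in rings(t,tc,.066,'orange') if 35<r[4]<60 and abs(r[6][1])<.2],[(r[0],r[1],r[4],r[6]) for r in rings(s,sc,.066,'orange') if 30<r[4]<40])
print([(r[0],r[1],r[4],r[6]) for r in rings(t,tc,.012,'white') if 25<r[4]<60 and r[6][0]<.8])
d=cv2.absdiff(cv2.imread('pics/side30.png')[255:320,200:265],cv2.imread('pics/side0.png')[255:320,200:265]); print('stop diff',d.mean(), cv2.absdiff(cv2.imread('pics/side5.png')[270:320,200:265],cv2.imread('pics/side0.png')[270:320,200:265]).mean())
E
```

```text
[ 0.4869 -0.3373  0.1444] [ 0.9  1.5 -0.8] 43.975
[(255.7, 196.1, 44.3, 46.0, np.float64(37.0), np.True_, [0.487, -0.3357, 0.075])]
[(259.0, 154.9, np.float64(44.8), [0.6097, 0.0077, 0.066])] [(217.8, 195.4, np.float64(37.3), [0.6101, 0.0157, 0.066])]
[(152.1, 159.2, np.float64(48.6), [0.6107, 0.3102, 0.012]), (229.7, 127.3, np.float64(31.3), [0.6997, 0.0901, 0.012])]
stop diff 2.7487179487179487 20.22625641025641
```

```bash
python3 -c "
from workcell import arm
print(arm.hand_in())"
```

```text
the job is handed in; nothing more can be done
None
```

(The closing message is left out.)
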